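# Clear the bench after a kiln unload

## Robot

A 6-joint arm with a two-finger parallel gripper is mounted at the origin on the work surface. World frame = base frame: x ahead of the robot, y to its left, z up, the work surface at z = 0. Lengths are in m, angles in rad, forces in N, time in s.
With the tool pointing down it reaches from about 0.325 to 0.775 m from the base axis. Payload 5.5 kg.
Tool frame: the origin (TCP) lies midway between the tips of the shut fingers; the grasp point (between the pads) lies tcp_to_grasp behind it (tcp_to_grasp is the distance from the TCP to the grasp point, in m); z points along the fingers, x is the direction in which the jaws open and shut, and the axes are right-handed (so a half turn about z gives the same grasp; the last joint's range is limited). The gripper opens to 88 mm and grips with 3 to 60 N. Pads are 20 mm wide; open, the fingers measure 115 mm over their backs; the gripper's body (75 mm by 178 mm) begins 61 mm behind the grasp point.
Start: joints at [-1.394, 0.091, 1.231, -0, 1.82, -0.057], TCP at [0.139, -0.584, 0.185] pointing down, gripper open.
Joint ranges: [-2.87, 2.87], [-0.86, 2.18], [0.17, 2.46], [-1.51, 4.65], [0.06, 2.69], [-2.65, 2.65]. Speed limits (rad/s): [2.57, 2.57, 3.01, 3.14, 3.14, 3.14].

## Interface

Orientations are given as [roll, pitch, yaw] about the fixed x, y, z axes, in that order (R = Rz(yaw) Ry(pitch) Rx(roll)).
In Python, from station import * gives the robot as it stands.
- The arm moves only by the tool carry_out, never from a script. Its argument "deltas" is a list of rows, each a list of 3 entries, a list of its own where there are three numbers: the shift along the tool's x, y, z in m, then the turn, a rotation vector about the tool's x, y, z in rad, then the finger opening in m, from 0 to 0.0878. In form: [[[x, y, z], [ax, ay, az], grip], ...]. A call has 1 to 8 rows; each row shifts and turns the pose as measured when the row begins, along the tool's axes as they then stand; what a row does not reach is not made up. A row lasts 1/8 s, in which the tool goes at most 62.5 mm and 10.7 degrees, less where a joint would pass 70% of its speed; a pose out of reach is approached as far as the arm can. A call with a gripper value outside its range is refused whole. The fingers move at their own pace and stop on an object; "newtons" is the grip in N (left out, the last holds). Time passes only in rows, so rows that do not move let the fingers close. It gives the time, the measured TCP pose, the force and the opening at its end, in the units of the state.
- get_obs(): the state, without advancing time (a new reading comes with each control period).
- capture(name): name is "scene" or "side" or "wrist"; returns the picture (384x512x3 uint8, blue, green, red); there is no depth.
- camera_info(name): a dict with "fx", "fy", "cx", "cy" (pixels), "k1" (the pictures are not rectified: a ray, as slopes to the right and down, at radius r is drawn at 1 + k1 r^2 times it, then the intrinsics apply), "position" and "attitude" of the camera in the world; the wrist camera has in their place "tool_from_camera" (4x4, takes a point from camera to tool coordinates, whose origin is the TCP and whose axes are the tool frame's). Camera axes: x right, y down, z forward; pixel columns grow to the right and rows downward; lengths in m; the calibration is good to about 2 mm. A picture is of the moment at which its call begins: read the wrist's pose just before it. camera_info takes no time and is no camera call.
- hand_in(): hands the job in, once; it reports no verdict.
The state is a dict: "clock": time; "joint_positions": joint angles; "joint_vel": joint speeds; "effort": joint torques, N m; "position": TCP position; "eef_rot": TCP orientation; "ft_force": force on the tool from outside, world axes, zero at the start; "ft_torque": the same for the moment, N m; "finger_gap": finger opening in m.
Only numpy, scipy, OpenCV 4.12 (cv2) and the standard library are available. Lean on these libraries where they do the work, as an engineer would, in place of code of your own. Each camera call takes 0.05 s, during which the arm holds its last target. There are 200 camera calls.

## Task

Clear the bench after unloading the kiln: pack every kiln prop, tall and short, into the shallow crate so that each one stands upright flat on the crate's floor, and set every small jar, including the one left in the crate, upright on the low shelf in one neat straight row along the shelf's middle line, side by side with only about a finger's width between neighbours. Leave the bowl, the dome and the paddle where they are.

Things in the scene. Friction and masses are not known exactly. Their poses are not given: they have to be found in the camera images.
- tall0: tall kiln prop: an off-white fired-clay post of square section, 38 x 38 mm, 85 mm tall, starting upright on the bench. May be absent. Origin: centre of its underside; z up its length, x and y square to its sides.
- tall1: tall kiln prop: an off-white fired-clay post of square section, 38 x 38 mm, 85 mm tall, starting upright on the bench. May be absent. Origin: centre of its underside; z up its length, x and y square to its sides.
- tall2: tall kiln prop: an off-white fired-clay post of square section, 38 x 38 mm, 85 mm tall, starting upright on the bench. May be absent. Origin: centre of its underside; z up its length, x and y square to its sides.
- short0: short kiln prop: an off-white fired-clay cylinder 40 mm in diameter, 50 mm tall, starting upright on the bench. May be absent. Origin: centre of its underside; z up its axis.
- short1: short kiln prop: an off-white fired-clay cylinder 40 mm in diameter, 50 mm tall, starting upright on the bench. May be absent. Origin: centre of its underside; z up its axis.
- short2: short kiln prop: an off-white fired-clay cylinder 40 mm in diameter, 50 mm tall, starting upright on the bench. May be absent. Origin: centre of its underside; z up its axis.
- jar0: small terracotta jar: round body 44 mm in diameter up to 50 mm high, then a shoulder and narrow neck (24 to 30 mm), 70 mm tall in all. Starts upright inside the crate. Origin: centre of its underside; z up its axis.
- jar1: small terracotta jar: round body 44 mm in diameter up to 50 mm high, then a shoulder and narrow neck (24 to 30 mm), 70 mm tall in all. Starts upright on the bench. May be absent. Origin: centre of its underside; z up its axis.
- jar2: small terracotta jar: round body 44 mm in diameter up to 50 mm high, then a shoulder and narrow neck (24 to 30 mm), 70 mm tall in all. Starts upright on the bench. May be absent. Origin: centre of its underside; z up its axis.
- crate: shallow open-topped plywood crate, fixed to the bench: outside 146 (x) x 102 (y) x 30 mm high, walls and floor 6 mm thick, so the inside is 134 x 90 mm and 24 mm deep. Room for two rows of three props standing along x, and little to spare. Origin: centre of its underside; x along its long side, z up.
- shelf: low wooden shelf on two steel feet, fixed to the bench, nothing above it: board 230 (x) x 100 (y) mm, 18 mm thick, its top 60 mm above the bench. Origin: on the bench under its centre; x along its length, z up.
- bowl: bystander: mustard-yellow bowl, 96 mm wide, 45 mm high, on the bench beyond the work. Origin: centre of its underside.
- dome: bystander: domed terracotta piece, 110 mm wide and high, on the bench beyond the work. Origin: centre of its underside.
- paddle: bystander: flat wooden paddle 220 x 35 x 10 mm lying on the bench. Origin: centre of its underside, x along its length.

How it is judged:
At the end, for the whole second after the job is handed in: Every prop stands (tilt under 7 deg) on the crate's floor within its walls, underside at most 6 mm above the floor. Every jar stands (under 7 deg) on the shelf board, within 15 mm of its long middle line and 105 mm of its centre, at most 85 mm centre to centre from another jar. All at rest (x of tall0 in the frame of crate between -0.067 and 0.067 m and y of tall0 in the frame of crate between -0.045 and 0.045 m and z of tall0 in the frame of crate between 0.001 and 0.012 m and angle between each of tall0, tall1, tall2, short0, short1, short2, jar0, jar1, jar2's own z axis and vertical below 0.12 rad and linear speed of each of tall0, tall1, tall2, short0, short1, short2, jar0, jar1, jar2 below 0.02 m/s and x of tall1 in the frame of crate between -0.067 and 0.067 m and y of tall1 in the frame of crate between -0.045 and 0.045 m and z of tall1 in the frame of crate between 0.001 and 0.012 m and x of tall2 in the frame of crate between -0.067 and 0.067 m and y of tall2 in the frame of crate between -0.045 and 0.045 m and z of tall2 in the frame of crate between 0.001 and 0.012 m and x of short0 in the frame of crate between -0.067 and 0.067 m and y of short0 in the frame of crate between -0.045 and 0.045 m and z of short0 in the frame of crate between 0.001 and 0.012 m and x of short1 in the frame of crate between -0.067 and 0.067 m and y of short1 in the frame of crate between -0.045 and 0.045 m and z of short1 in the frame of crate between 0.001 and 0.012 m and x of short2 in the frame of crate between -0.067 and 0.067 m and y of short2 in the frame of crate between -0.045 and 0.045 m and z of short2 in the frame of crate between 0.001 and 0.012 m and x of jar0 in the frame of shelf between -0.105 and 0.105 m and y of jar0 in the frame of shelf between -0.015 and 0.015 m and z of jar0 in the frame of shelf between 0.056 and 0.066 m and (horizontal distance between jar0 and jar1 below 0.085 m or horizontal distance between jar0 and jar2 below 0.085 m) and x of jar1 in the frame of shelf between -0.105 and 0.105 m and y of jar1 in the frame of shelf between -0.015 and 0.015 m and z of jar1 in the frame of shelf between 0.056 and 0.066 m and (horizontal distance between jar1 and jar0 below 0.085 m or horizontal distance between jar1 and jar2 below 0.085 m) and x of jar2 in the frame of shelf between -0.105 and 0.105 m and y of jar2 in the frame of shelf between -0.015 and 0.015 m and z of jar2 in the frame of shelf between 0.056 and 0.066 m and (horizontal distance between jar2 and jar0 below 0.085 m or horizontal distance between jar2 and jar1 below 0.085 m)); the robot touches nothing.
It fails at once if the bowl is pushed more than 40 mm from its place (distance of bowl from where it was at the start of the episode above 0.04 m).
It fails at once if the dome is pushed more than 40 mm from its place (distance of dome from where it was at the start of the episode above 0.04 m).
It fails at once if the paddle is pushed more than 40 mm from its place (distance of paddle from where it was at the start of the episode above 0.04 m).
Of tall0, tall1, tall2, short0, short1, short2 only 4 to 6 are there at a start; the rules pass over those that are not, and their reading is None.
Of jar1, jar2 only 1 to 2 are there at a start; the rules pass over those that are not, and their reading is None.
At some moment in a run one of short0, short1, short2 may be knocked a few centimetres aside while the robot is not near it.
It also fails if it takes over 210 s, if anything falls off the work surface, if the arm or the gripper's body presses on something with over 40 N, if the wrist force passes 120 N, or if a joint passes its speed limit or range.

## Working session

There is one attempt and no reset: what is moved stays moved. The work goes in short steps, Python scripts to look and compute and a tool call to move; the robot and the scene stay as the last step left them, time stands still between calls to the robot, and variables do not carry over. Pictures are saved under pics/ and viewed, about 12 in all and at most 16, crops included, and the job is handed in when it is done.

Besides the shell and the picture viewer there is one more tool, called after "Emit:" as a command line: name --argument value ..., lists and objects as JSON in quotes. carry_out: Moves the arm, as the interface text tells. Its arguments: {"type":"object","properties":{"deltas":{"type":"array","items":{"type":"array"}},"newtons":{"type":"number"}},"required":["deltas"]}

```bash
ls; mkdir -p pics
python3 - <<'E'
from station import *
import cv2
o=get_obs()
print(o)
for n in("scene","side","wrist"):
    print(n,camera_info(n))
    cv2.imwrite(f"pics/{n}0.png",capture(n))
try: print(tcp_to_grasp)
except Exception as e: print(e)
a=[cv2.imread(f"pics/{n}0.png") for n in("scene","side")]
E
```

```text
pics
{'clock': 0.0, 'joint_positions': array([-1.39368974e+00,  9.18339171e-02,  1.23189112e+00,  2.03521769e-05,
        1.81982258e+00, -5.67083403e-02]), 'joint_vel': array([-0.00106405, -0.00089449,  0.00058494, -0.00043219,  0.00059965,
       -0.00065132]), 'effort': array([-1.10772220e-03, -4.46468139e+01, -4.06442893e+01,  6.98742899e-02,
        2.96040787e-02, -1.49441257e-04]), 'position': array([ 0.13894722, -0.58329463,  0.18361895]), 'eef_rot': array([-3.14146215e+00,  1.95070300e-03, -1.33697627e+00]), 'ft_force': array([ 0.00526162, -0.2212551 , -0.16951496]), 'ft_torque': array([ 0.04668488,  0.02168815, -0.00637717]), 'finger_gap': 0.08803450940783147}
scene {'fx': 447.2037192347872, 'fy': 447.2037192347872, 'cx': 255.37690022732355, 'cy': 195.6541961029902, 'k1': -0.16466385913891188, 'position': array([0.87686913, 0.44101424, 0.91796625]), 'attitude': array([-2.59418454e+00,  1.82922019e-03,  2.61256356e+00])}
side {'fx': 355.2672886155795, 'fy': 355.2672886155795, 'cx': 257.19869176635365, 'cy': 193.70014171704142, 'k1': -0.04074618608220857, 'position': array([0.21953054, 0.57930163, 0.58778908]), 'attitude': array([-2.20908519e+00, -8.94089820e-04, -2.55482186e+00])}
wrist {'fx': 319.767324045584, 'fy': 319.767324045584, 'cx': 256.0273412664814, 'cy': 191.26516164787984, 'k1': 0.007854547211533718, 'tool_from_camera': array([[ 9.99999884e-01, -1.99278338e-04, -4.38789121e-04,
        -8.32034806e-04],
       [ 3.18393168e-04,  9.56681705e-01,  2.91135731e-01,
        -7.97776021e-02],
       [ 3.61764480e-04, -2.91135837e-01,  9.56681657e-01,
        -1.99134717e-01],
       [ 0.00000000e+00,  0.00000000e+00,  0.00000000e+00,
         1.00000000e+00]])}
0.0187
```

View pics/scene0.png

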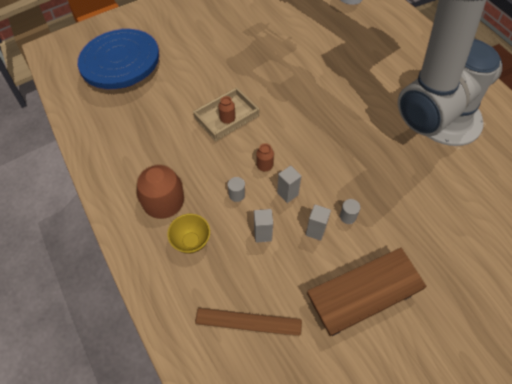

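View pics/side0.png

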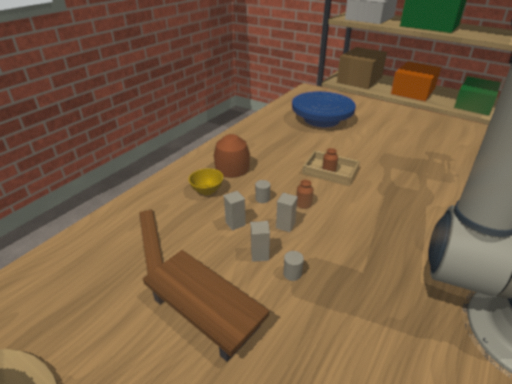

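The scene shows:
- Crate near (227,113), with a jar in it. A second jar is at (265,157).
- Three tall props at (289,185), (263,226) and (318,222).
- Two short props at (236,189) and (349,211).
- Shelf at (366,290).

So there are 5 props and 2 jars.

```bash
cat > h.py <<'E'
from station import *
import numpy as np, cv2
from scipy.spatial.transform import Rotation as R
def cam(n,pos=None,rpy=None):
    c=camera_info(n)
    if n!="wrist": return c,R.from_euler('xyz',c["attitude"]).as_matrix(),np.array(c["position"])
    if pos is None:
        o=get_obs(); pos,rpy=o["position"],o["eef_rot"]
    T=c["tool_from_camera"]; W=R.from_euler('xyz',rpy).as_matrix()
    return c,W@T[:3,:3],pos+W@T[:3,3]
def snap(n,name):
    C=cam(n); im=capture(n); cv2.imwrite(f"pics/{name}.png",im); return im,C
def cast(C,px,z):
    c,M,p=C
    px=np.asarray(px,float).reshape(-1,2)
    d=(px-[c["cx"],c["cy"]])/[c["fx"],c["fy"]]; u=d.copy()
    for _ in range(20): u=d/(1+c["k1"]*(u**2).sum(1,keepdims=True))
    r=np.c_[u,np.ones(len(u))]@M.T
    return (p+r*((z-p[2])/r[:,2:]))[:,:2]
def proj(C,P):
    c,M,p=C
    q=(np.asarray(P,float).reshape(-1,3)-p)@M; u=q[:,:2]/q[:,2:]
    return u*(1+c["k1"]*(u**2).sum(1,keepdims=True))*[c["fx"],c["fy"]]+[c["cx"],c["cy"]]
def blobs(m,amin):
    m=cv2.morphologyEx(m.astype(np.uint8)*255,cv2.MORPH_OPEN,np.ones((3,3)))
    return [k for k in cv2.findContours(m,cv2.RETR_EXTERNAL,cv2.CHAIN_APPROX_NONE)[0] if cv2.contourArea(k)>amin]
def cen(k):
    m=cv2.moments(k); return np.array([m["m10"],m["m01"]])/m["m00"]
def hsv(im): return [a.astype(int) for a in cv2.split(cv2.cvtColor(im,cv2.COLOR_BGR2HSV))]
def go(x,y,z,yaw):
    """print the tool-frame shift and turn about z from here to a down pose (yaw mod pi)"""
    o=get_obs(); W=R.from_euler('xyz',o["eef_rot"]).as_matrix()
    d=W.T@(np.array([x,y,z])-o["position"])
    # tool x axis heading
    h=np.arctan2(W[1,0],W[0,0]); dy=(yaw-h+np.pi/2)%np.pi-np.pi/2
    T=R.from_euler('xyz',[np.pi,0,h+dy]).as_matrix()
    rv=R.from_matrix(W.T@T).as_rotvec()
    print("shift",d.round(4),"turn",rv.round(3),"q6",o["joint_positions"][5].round(2),"t",round(o["clock"],1))
E
python3 - <<'E'
from h import *
for n in("scene","side"):
    im=cv2.imread(f"pics/{n}0.png"); C=cam(n); H,S,V=hsv(im)
    print(n)
    for k in blobs((S<60)&(V>90),60):
        c=cen(k)
        if n=="scene" and 200<c[0]<380 and 150<c[1]<260 or n=="side" and 200<c[0]<320 and 170<c[1]<290:
            print("grey",c.round(),cv2.contourArea(k),cast(C,c,.042).round(3),cast(C,c,.025).round(3))
    for k in blobs((H<10)&(S>120)&(V<170),100):
        c=cen(k);a=cv2.contourArea(k)
        print("brown",c.round(),a,cast(C,c,.035).round(3))
        if a>2500: print(cast(C,cv2.boxPoints(cv2.minAreaRect(k)),.06).round(3).tolist())
C=cam("scene")
print("crate",cast(C,[[194,112],[237,92],[259,114],[216,138]],.03).round(3).tolist())
print("shelf",cast(C,[[308,292],[401,250],[425,285],[333,328]],.06).round(3).tolist())
E
```

```text
scene
grey [263. 225.] 502.5 [[0.632 0.053]] [[0.627 0.045]]
grey [317. 222.] 510.0 [[0.524 0.107]] [[0.517 0.101]]
grey [351. 210.] 269.5 [[0.44  0.121]] [[0.432 0.115]]
grey [236. 188.] 282.5 [[ 0.636 -0.061]] [[ 0.631 -0.071]]
grey [291. 181.] 381.5 [[ 0.516 -0.014]] [[ 0.509 -0.022]]
brown [173. 206.] 125.5 [[ 0.784 -0.096]]
brown [62. 10.] 100.5 [[ 0.802 -0.998]]
brown [51.  4.] 109.0 [[ 0.828 -1.064]]
side
grey [292. 265.] 392.0 [[0.433 0.128]] [[0.439 0.114]]
grey [260. 240.] 587.0 [[0.527 0.106]] [[0.536 0.091]]
grey [285. 211.] 489.5 [[ 0.53  -0.012]] [[ 0.54  -0.031]]
grey [234. 210.] 564.0 [[0.636 0.051]] [[0.649 0.035]]
grey [262. 191.] 224.5 [[ 0.624 -0.051]] [[ 0.636 -0.071]]
brown [ 12. 198.] 193.0 [[1.155 0.33 ]]
brown [ 45. 181.] 218.0 [[1.155 0.238]]
brown [ 21. 180.] 289.5 [[1.22  0.272]]
brown [  7. 173.] 122.0 [[1.293 0.276]]
brown [ 78. 164.] 168.0 [[1.155 0.132]]
brown [ 58. 162.] 221.0 [[1.22  0.159]]
brown [ 35. 159.] 250.5 [[1.294 0.188]]
brown [ 14. 155.] 249.0 [[1.377 0.211]]
brown [108. 149.] 135.5 [[1.156 0.025]]
brown [ 90. 147.] 177.5 [[1.219 0.045]]
b
[... 2642 characters left out ...]
2.817 -1.253]]
brown [178.  20.] 122.5 [[ 2.426 -1.607]]
brown [309.  17.] 140.0 [[ 1.623 -2.307]]
brown [52. 20.] 369.0 [[ 3.383 -1.111]]
brown [138.  17.] 186.0 [[ 2.821 -1.55 ]]
brown [283.  14.] 127.5 [[ 1.877 -2.306]]
brown [258.  11.] 105.0 [[ 2.129 -2.312]]
brown [484.  12.] 332.0 [[ 0.443 -3.545]]
brown [164.  11.] 155.0 [[ 2.819 -1.845]]
brown [89. 12.] 290.5 [[ 3.386 -1.474]]
brown [187.   7.] 116.5 [[ 2.823 -2.142]]
brown [296.   4.] 158.0 [[ 2.028 -2.828]]
brown [149.   3.] 113.5 [[ 3.325 -2.119]]
brown [122.   6.] 230.0 [[ 3.389 -1.836]]
crate [[0.614, -0.334], [0.481, -0.339], [0.47, -0.24], [0.605, -0.225]]
shelf [[0.637, 0.237], [0.415, 0.263], [0.422, 0.352], [0.636, 0.324]]
```

View pics/wrist0.png

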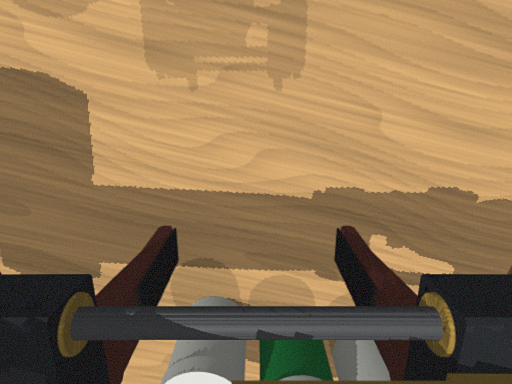

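The wrist view shows bare bench with the fingertips at (170,230) and (340,230). I'm going above the crate first.

```bash
python3 -c "
from h import *
go(.54,-.285,.25,np.radians(94))"
```

```text
shift [-0.1975 -0.4593 -0.0658] turn [0.    0.002 0.164] q6 -0.06 t 0.1
```

Emit:
carry_out --deltas '[[[-0.024,-0.055,-0.008],[0,0,0],0.085],[[-0.024,-0.055,-0.008],[0,0,0],0.085],[[-0.024,-0.055,-0.008],[0,0,0],0.085],[[-0.024,-0.055,-0.008],[0,0,0],0.085],[[-0.024,-0.055,-0.008],[0,0,0],0.085],[[-0.024,-0.055,-0.008],[0,0,0],0.085],[[-0.024,-0.055,-0.008],[0,0,0],0.085],[[-0.024,-0.055,-0.008],[0,0,0],0.085]]' --newtons 20

```text
clock: 1.15
position: [0.5304, -0.2889, 0.2453]
eef_rot: [3.14, 0.008, -1.347]
ft_force: [1.4, -0.8, 0.2]
finger_gap: 0.085
```

Emit:
carry_out --deltas '[[[0,-0.02,0],[0,0,0],0.085],[[0,0,0],[0,0,0.16],0.085],[[0,0,0],[0,0,0],0.085]]'

```text
clock: 1.52
position: [0.5541, -0.2797, 0.2437]
eef_rot: [3.137, 0.009, -1.501]
ft_force: [-0.1, 0.0, 0.7]
finger_gap: 0.085
```

```bash
python3 -c "
from h import *
im,C=snap('wrist','w1'); print(C[2]); go(.54,-.285,.25,np.radians(94))"
```

```text
[ 0.63455281 -0.27509482  0.44245557]
shift [ 0.0042  0.0143 -0.0064] turn [0.005 0.01  0.001] q6 0.98 t 1.6
```

View pics/w1.png

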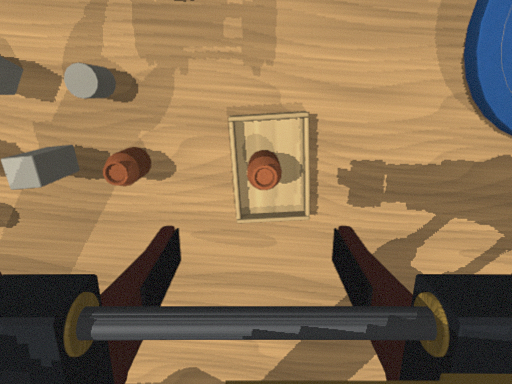

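The wrist view shows the crate rim corners at about (229,116), (308,112), (311,217) and (237,222). Its jar mouth is at (265,174), the bench jar mouth at (119,172), and a short top at (83,81).

Run:
```python
from h import *
im=cv2.imread("pics/w1.png"); H,S,V=hsv(im)
o=get_obs(); C=cam("wrist")
def fit(P):
    P=np.array(P); c=P.mean(0); print(c.round(4),[np.linalg.norm(P[i]-P[i-1]).round(4) for i in range(4)])
    for i in range(4):
        d=P[i]-P[i-1]; print(np.degrees(np.arctan2(d[1],d[0])).round(1),end=' ')
    print()
fit(cast(C,[[229,116],[308,112],[311,217],[237,222]],.03))
for p in [(232,117),(190,180),(290,150),(270,125),(310,170),(265,220)]: print(p,H[p[1],p[0]],S[p[1],p[0]],V[p[1],p[0]])
print("jar0 top",cast(C,[265,174],.076),"jar1 top",cast(C,[119,172],.07), "short",cast(C,[83,81],.05))
m=(H<12)&(S>110)&(V>60)&(V<190)
for k in blobs(m,150):
    c=cen(k)
    if c[1]<215: print(c.round(),cv2.contourArea(k),cast(C,c,.04),cast(C,c,.034))
z=cv2.resize(im[100:235,215:325],None,fx=5,fy=5,interpolation=cv2.INTER_CUBIC)[:600]
cv2.imwrite("pics/w1z.png",z)
```

```text
[ 0.5385 -0.2981] [np.float64(0.1441), np.float64(0.0991), np.float64(0.1414), np.float64(0.1027)]
7.1 -83.1 -171.5 98.5 
(232, 117) 19 105 187
(190, 180) 18 125 178
(290, 150) 20 102 216
(270, 125) 19 108 211
(310, 170) 16 115 122
(265, 220) 19 101 207
jar0 top [[ 0.54312913 -0.28863034]] jar1 top [[ 0.53124805 -0.11397598]] short [[ 0.63209011 -0.06975098]]
[263. 172.] 821.5 [[ 0.53675057 -0.2871533 ]] [[ 0.53529383 -0.28733288]]
[120. 170.] 782.0 [[ 0.52591097 -0.10304387]] [[ 0.52429255 -0.10047745]]
```

View pics/w1z.png

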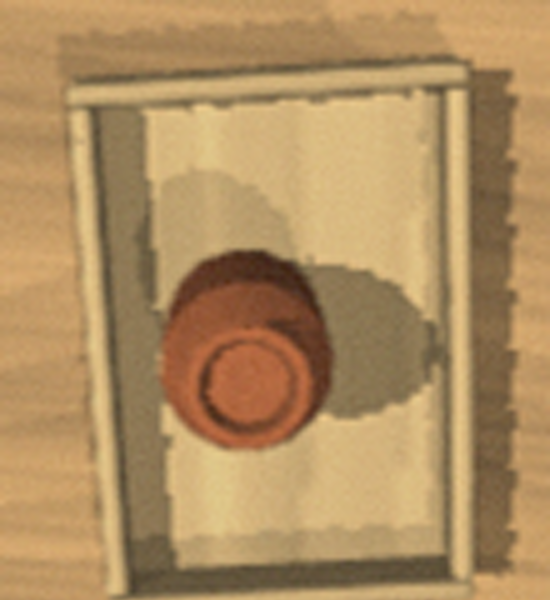

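```bash
python3 -c "
from h import *
go(.54,-.288,.037,np.radians(97.5))
C=cam('scene')
from math import *
a=radians(7.7)
print(proj(C,[[.5385+x*cos(a)-y*sin(a),-.298+x*sin(a)+y*cos(a),.03] for x,y in((.073,.051),(.073,-.051),(-.073,-.051),(-.073,.051))]).round(1).tolist())"
```

```text
shift [0.0092 0.0136 0.2065] turn [ 0.004  0.01  -0.06 ] q6 0.98 t 1.6
[[214.1, 134.6], [192.1, 111.3], [236.2, 86.7], [259.0, 108.2]]
```

Emit:
carry_out --deltas '[[[0.009,0.014,0.04],[0.004,0.01,-0.06],0.085],[[0,0,0.05],[0,0,0],0.085],[[0,0,0.05],[0,0,0],0.085],[[0,0,0],[0,0,0],0.085]]'

```text
clock: 2.08
position: [0.5386, -0.2914, 0.1008]
eef_rot: [-3.141, -0.002, -1.428]
ft_force: [0.3, 1.2, 0.7]
finger_gap: 0.0846
```

Run:
```python
from h import *
im,C=snap('wrist','w2'); H,S,V=hsv(im)
go(.54,-.288,.037,np.radians(97.5))
for k in blobs((H<12)&(S>110)&(V>60)&(V<190),150):
    c=cen(k); print(c.round(),cv2.contourArea(k),cast(C,c,.05),cv2.boundingRect(k))
```

```text
shift [-0.0047 -0.      0.0676] turn [-0.005 -0.006  0.011] q6 0.88 t 2.1
[251. 193.] 1912.0 [[ 0.54011873 -0.28631952]] (227, 163, 53, 59)
[ 21. 173.] 1543.5 [[ 0.53063289 -0.10203601]] (0, 148, 46, 52)
```

View pics/w2.png

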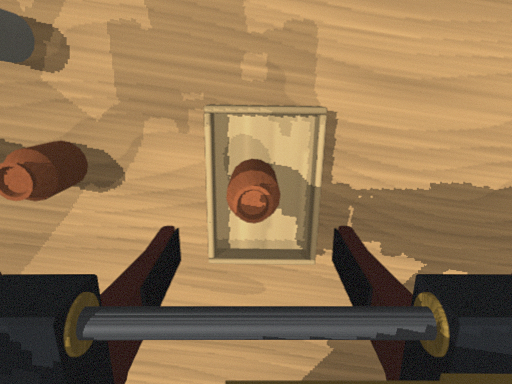

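Jar mouth at (255,200), with its body centred between the fingers. Crate corners are at about (205,106), (327,107), (315,262) and (209,258). I'm descending and grasping.

Emit:
carry_out --deltas '[[[-0.005,0,0.034],[-0.004,-0.005,0.01],0.085],[[0,0,0.034],[0,0,0],0.085],[[0,0,0],[0,0,0],0.03],[[0,0,0],[0,0,0],0.03],[[0,0,0],[0,0,0],0.03],[[0,0,0],[0,0,0],0.03]]' --newtons 20

```text
clock: 2.88
position: [0.5481, -0.2935, 0.0564]
eef_rot: [-3.118, -0.018, -1.436]
ft_force: [0.3, 0.5, -0.2]
finger_gap: 0.0487
```

Run:
```python
from h import *
o=get_obs();print(o['position'],o['finger_gap'],o['ft_force'])
go(.5275,.294,.037,np.radians(83))
# crate from w2
C=cam('wrist',np.array([.5386,-.2914,.1008]),[-3.141,-.002,-1.428])
P=cast(C,[[205,106],[327,107],[315,262],[209,258]],.03)
c=P.mean(0);print(c,P.round(3).tolist())
for i in range(4):
    d=P[i]-P[i-1]; print(np.linalg.norm(d).round(4),np.degrees(np.arctan2(d[1],d[0])).round(1))
```

```text
[ 0.54813389 -0.29353169  0.0564061 ] 0.048693790558605954 [ 0.33656003  0.46471537 -0.24914774]
shift [-0.5852 -0.0585  0.0102] turn [-0.025 -0.015  0.258] q6 0.89 t 2.9
[ 0.53928901 -0.29753759] [[0.602, -0.239], [0.615, -0.338], [0.475, -0.356], [0.465, -0.256]]
0.1384 7.1
0.0996 -82.3
0.1418 -172.7
0.1001 95.7
```

Emit:
carry_out --deltas '[[[0,0,0],[-0.025,-0.015,0],0.08],[[0,0,0],[0,0,0],0.08],[[0,0,0],[0,0,0],0.08],[[0,0,0],[0,0,0],0.08]]'

```text
clock: 3.38
position: [0.5485, -0.2937, 0.0572]
eef_rot: [3.139, -0.003, -1.435]
ft_force: [0.3, 0.0, 0.5]
finger_gap: 0.0794
```

Run:
```python
from h import *
o=get_obs();print(o['position'],o['finger_gap'],o['ft_force'],o['joint_vel'].round(3))
go(.54,-.287,.037,np.radians(97.5))
im,C=snap('wrist','w3'); H,S,V=hsv(im)
o=get_obs();print(o['position'],o['eef_rot'])
for k in blobs((H<12)&(S>110)&(V>60)&(V<190),150):
    c=cen(k); print(c.round(),cv2.contourArea(k),cast(C,c,.05),cv2.boundingRect(k))
```

```text
[ 0.54851408 -0.29371147  0.05720311] 0.07944882346106596 [0.26211393 0.00151871 0.47270557] [ 0.001  0.002 -0.001 -0.     0.001 -0.001]
shift [-0.0079  0.0075  0.0202] turn [ 0.003 -0.003  0.005] q6 0.89 t 3.4
[ 0.54850845 -0.29365038  0.05719656] [ 3.13861757e+00 -2.51831737e-03 -1.43523954e+00]
[244. 226.] 1961.0 [[ 0.53868751 -0.28593468]] (218, 184, 60, 73)
```

Emit:
carry_out --deltas '[[[-0.008,0.008,0],[0,0,0],0.08],[[0,0,0],[0,0,0],0.08],[[0,0,0.021],[0,0,0],0.08],[[0,0,0],[0,0,0],0.08]]'

```text
clock: 3.92
position: [0.538, -0.2859, 0.034]
eef_rot: [3.138, -0.002, -1.435]
ft_force: [0.2, -0.4, 0.4]
finger_gap: 0.0802
```

```bash
python3 -c "
from h import *
print(get_obs()['position']);go(.54,-.287,.037,np.radians(97.5))"
```

```text
[ 0.53802555 -0.28591899  0.03396033]
shift [ 0.0013 -0.0018 -0.003 ] turn [ 0.004 -0.002  0.005] q6 0.89 t 3.9
```

Emit:
carry_out --deltas '[[[0,0,-0.003],[0,0,0],0.03],[[0,0,0],[0,0,0],0.03],[[0,0,0],[0,0,0],0.03],[[0,0,0],[0,0,0],0.03],[[0,0,0],[0,0,0],0.03],[[0,0,0],[0,0,0],0.03],[[0,0,0],[0,0,0],0.03]]'

```text
clock: 4.8
position: [0.5386, -0.2863, 0.0379]
eef_rot: [3.139, -0.003, -1.435]
ft_force: [-0.2, 0.3, 0.1]
finger_gap: 0.0303
```

Emit:
carry_out --deltas '[[[0,0,-0.03],[0,0,0],0.03],[[0,0,-0.06],[0,0,0],0.03],[[0,0,-0.06],[0,0,0],0.03],[[0,0,-0.03],[0,0,0],0.03],[[0,0,0],[0,0,0],0.03]]'

```text
clock: 5.42
position: [0.5383, -0.2853, 0.2212]
eef_rot: [3.136, -0.001, -1.435]
ft_force: [0.1, -0.3, 0.2]
finger_gap: 0.0299
```

Run:
```python
from h import *
im,C=snap('wrist','w4'); go(.5275,.294,.26,np.radians(83))
o=get_obs();print(o['position'],o['eef_rot'])
H,S,V=hsv(im)
m=(S<118)&(V>90)&(H>15)
m[225:]=0
# crate rim/floor: paler than the bench
for k in blobs(m,300):
    print(cv2.contourArea(k),cv2.boundingRect(k))
```

```text
shift [-0.5752 -0.0676 -0.0405] turn [0.007 0.    0.258] q6 0.89 t 5.5
[ 0.5379009  -0.28506402  0.21936219] [ 3.13420272e+00  1.06333519e-03 -1.43535360e+00]
369.5 (0, 127, 15, 38)
9416.5 (224, 101, 87, 117)
1165.0 (46, 29, 38, 42)
```

View pics/w4.png

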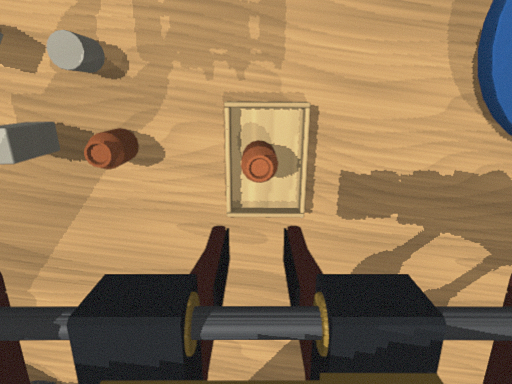

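The grasp missed. The jar still stands in the crate at (260,165), and the fingers shut to 30 mm on nothing. The tips look shorter in the image than the TCP model says, so I'll touch the bench beside the crate to find the true tip height.

Emit:
carry_out --deltas '[[[0.06,0,0],[0,0,0],0.03],[[0.06,0,0],[0,0,0],0.03],[[0,0,0.05],[0,0,0],0.03],[[0,0,0.05],[0,0,0],0.03],[[0,0,0.05],[0,0,0],0.03],[[0,0,0.02],[0,0,0],0.03],[[0,0,0],[0,0,0],0.03],[[0,0,0],[0,0,0],0.03]]'

```text
clock: 6.48
position: [0.5458, -0.4017, 0.02]
eef_rot: [3.114, 0.022, -1.435]
ft_force: [0.5, -0.8, 0.1]
finger_gap: 0.0299
```

Emit:
carry_out --deltas '[[[0,0,0],[-0.02,0.02,0],0.03],[[0,0,0],[0,0,0],0.03]]'

```text
clock: 6.72
position: [0.5468, -0.4023, 0.0223]
eef_rot: [3.095, -0.001, -1.434]
ft_force: [-0.0, -0.3, 0.2]
finger_gap: 0.0298
```

Emit:
carry_out --deltas '[[[0,0,0],[0,0,0],0.0]]'

```text
clock: 6.85
position: [0.5475, -0.4025, 0.0235]
eef_rot: [3.097, -0.003, -1.434]
ft_force: [-0.6, 0.2, -0.0]
finger_gap: 0.0234
```

Emit:
carry_out --deltas '[[[0,0,0.005],[0,0,0],0.0],[[0,0,0.0],[0,0,0],0.0]]'

```text
clock: 7.1
position: [0.5477, -0.4028, 0.0192]
eef_rot: [3.098, -0.004, -1.433]
ft_force: [-0.5, -0.3, -0.8]
finger_gap: 0.0036
```

Emit:
carry_out --deltas '[[[0,0,0.005],[0,0,0],0.0],[[0,0,0.0],[0,0,0],0.0]]'

```text
clock: 7.35
position: [0.5473, -0.403, 0.0137]
eef_rot: [3.098, -0.004, -1.434]
ft_force: [-0.2, -0.6, 0.4]
finger_gap: 0.0005
```

Run:
```python
from h import *
o=get_obs(); print(o['position'],o['eef_rot'],o['ft_force'])
s=capture('scene'); d=capture('side')
C=cam('scene'); p=proj(C,[o['position']])[0]; q=proj(cam('side'),[o['position']])[0]; print(p,q)
def cr(im,p):
    x,y=int(max(0,p[0]-50)),int(max(0,p[1]-60)); c=im[y:y+100,x:x+100].copy()
    cv2.imwrite('/dev/null.png',c) if 0 else 0
    c=cv2.resize(c,(400,400),interpolation=cv2.INTER_CUBIC)
    cv2.drawMarker(c,(int((p[0]-x)*400/min(100,im.shape[1]-x)),int((p[1]-y)*4)),(0,255,0),0,14,1); return c
cv2.imwrite('pics/tip.png',np.hstack([cr(s,p),cr(d,q)]))
```

```text
[ 0.54727054 -0.40301351  0.01366898] [ 3.0977529  -0.00386476 -1.43369805] [-0.22911785 -0.57721471  0.36008813]
[205.46467126  90.88293772] [340.88214282 152.16776801]
```

View pics/tip.png

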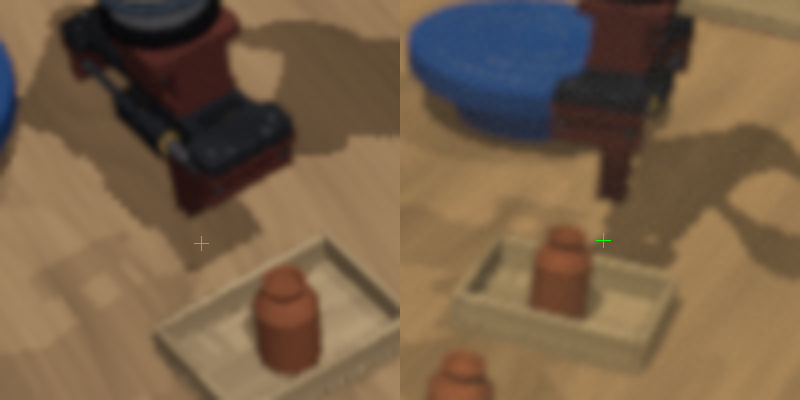

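In both views the fingertips end clearly above the projected TCP (green cross). I'll triangulate the tip to get the offset.

Run:
```python
from h import *
from scipy.optimize import least_squares
o=get_obs(); A,B=cam('scene'),cam('side')
for a in([202.5,83.3],[201.5,82]):
    f=lambda P:np.r_[proj(A,P)[0]-a,proj(B,P)[0]-[343,141.7]]
    r=least_squares(f,o['position']); print(r.x,r.fun.round(1))
    W=R.from_euler('xyz',o['eef_rot']).as_matrix(); print("in tool",W.T@(r.x-o['position']))
```

```text
[ 0.55023364 -0.40803804  0.0450709 ] [ 0.1 -1.2 -1.   1. ]
in tool [ 0.00523668 -0.00062116 -0.03065896]
[ 0.55092059 -0.41351755  0.04387522] [ 0.1 -0.7 -0.6  0.6]
in tool [ 0.01075299 -0.00060566 -0.02943554]
```

Emit:
carry_out --deltas '[[[0,0,0.006],[0.04,0,0],0.0],[[0,0,0.0],[0,0,0],0.0]]'

```text
clock: 7.7
position: [0.5476, -0.4034, 0.0086]
eef_rot: [3.139, -0.005, -1.434]
ft_force: [-0.1, -0.7, -0.0]
finger_gap: 0.0003
```

Emit:
carry_out --deltas '[[[0,0,0.006],[0,0,0],0.0],[[0,0,0.0],[0,0,0],0.0]]'

```text
clock: 7.95
position: [0.5479, -0.4034, 0.0026]
eef_rot: [3.139, -0.005, -1.433]
ft_force: [0.3, 0.6, -0.9]
finger_gap: 0.0005
```

Emit:
carry_out --deltas '[[[0,0,0.008],[0,0,0],0.0],[[0,0,0.0],[0,0,0],0.0]]'

```text
clock: 8.2
position: [0.5481, -0.4033, -0.006]
eef_rot: [3.139, -0.005, -1.433]
ft_force: [-0.9, 0.4, -0.7]
finger_gap: 0.0003
```

Emit:
carry_out --deltas '[[[0,0,0.006],[0,0,0],0.0],[[0,0,0.0],[0,0,0],0.0]]'

```text
clock: 8.45
position: [0.5481, -0.4032, -0.0127]
eef_rot: [3.138, -0.005, -1.433]
ft_force: [-0.5, -0.3, -1.3]
finger_gap: 0.0003
```

Emit:
carry_out --deltas '[[[0,0,0.004],[0,0,0],0.0],[[0,0,0.0],[0,0,0],0.0]]'

```text
clock: 8.7
position: [0.5481, -0.4033, -0.0168]
eef_rot: [3.138, -0.005, -1.433]
ft_force: [-0.0, 0.5, 0.3]
finger_gap: -0.0
```

Emit:
carry_out --deltas '[[[0,0,0.003],[0,0,0],0.0],[[0,0,0.0],[0,0,0],0.0]]'

```text
clock: 8.95
position: [0.5482, -0.4034, -0.0198]
eef_rot: [3.139, -0.005, -1.433]
ft_force: [-0.4, -0.3, 0.7]
finger_gap: 0.0005
```

Emit:
carry_out --deltas '[[[0,0,0.003],[0,0,0],0.0],[[0,0,0.0],[0,0,0],0.0]]'

```text
clock: 9.2
position: [0.5482, -0.4035, -0.0229]
eef_rot: [3.139, -0.006, -1.433]
ft_force: [0.2, -0.3, -0.2]
finger_gap: 0.0001
```

Emit:
carry_out --deltas '[[[0,0,0.003],[0,0,0],0.0],[[0,0,0.0],[0,0,0],0.0]]'

```text
clock: 9.45
position: [0.5482, -0.4035, -0.0261]
eef_rot: [3.139, -0.006, -1.433]
ft_force: [0.5, -0.3, -0.8]
finger_gap: 0.0003
```

Emit:
carry_out --deltas '[[[0,0,0.003],[0,0,0],0.0],[[0,0,0.0],[0,0,0],0.0]]'

```text
clock: 9.7
position: [0.5482, -0.4036, -0.0293]
eef_rot: [3.139, -0.006, -1.433]
ft_force: [0.4, -0.1, -0.3]
finger_gap: 0.0003
```

Emit:
carry_out --deltas '[[[0,0,0.002],[0,0,0],0.0],[[0,0,0.0],[0,0,0],0.0]]'

```text
clock: 9.95
position: [0.5482, -0.4035, -0.0315]
eef_rot: [3.139, -0.006, -1.433]
ft_force: [0.2, -0.2, -0.2]
finger_gap: 0.0004
```

Run:
```python
from h import *
o=get_obs(); print(o['position'],o['joint_positions'])
s=capture('scene'); d=capture('side')
def cr(im,x,y): return cv2.resize(im[y:y+100,x:x+100],(400,400),interpolation=cv2.INTER_CUBIC)
cv2.imwrite('pics/tip2.png',np.hstack([cr(s,155,30),cr(d,290,92)]))
```

```text
[ 0.54820749 -0.4035438  -0.03145516] [-0.68117827  0.36341889  1.3028205  -0.00590134  1.47327035  0.752449  ]
```

Emit:
carry_out --deltas '[[[0,0,0.002],[0,0,0],0.0],[[0,0,0.0],[0,0,0],0.0]]'

```text
clock: 10.3
position: [0.5484, -0.4037, -0.0331]
eef_rot: [3.139, -0.006, -1.433]
ft_force: [0.2, -0.6, -0.9]
finger_gap: 0.0006
```

Emit:
carry_out --deltas '[[[0,0,0.002],[0,0,0],0.0],[[0,0,0.0],[0,0,0],0.0]]'

```text
clock: 10.55
position: [0.5484, -0.4037, -0.0353]
eef_rot: [3.139, -0.006, -1.433]
ft_force: [0.4, 0.2, -0.1]
finger_gap: 0.0004
```

Emit:
carry_out --deltas '[[[0,0,0.002],[0,0,0],0.0],[[0,0,0.0],[0,0,0],0.0]]'

```text
clock: 10.8
position: [0.5485, -0.4039, -0.0372]
eef_rot: [3.139, -0.006, -1.433]
ft_force: [-0.1, -0.2, -0.5]
finger_gap: 0.0006
```

View pics/tip2.png

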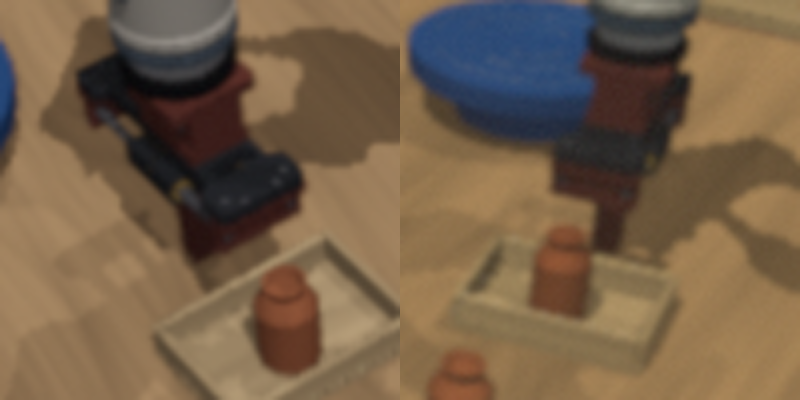

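Emit:
carry_out --deltas '[[[0,0,0.003],[0,0,0],0.0],[[0,0,0.0],[0,0,0],0.0]]'

```text
clock: 11.05
position: [0.5491, -0.4042, -0.0368]
eef_rot: [3.141, -0.008, -1.433]
ft_force: [-0.3, -0.2, 0.8]
finger_gap: 0.0008
```

Emit:
carry_out --deltas '[[[0,0,0.003],[0,0,0],0.0],[[0,0,0.0],[0,0,0],0.0]]'

```text
clock: 11.3
position: [0.5496, -0.4047, -0.0372]
eef_rot: [-3.141, -0.009, -1.433]
ft_force: [-0.2, 0.4, -0.9]
finger_gap: 0.0007
```

Emit:
carry_out --deltas '[[[0,0,0.003],[0,0,0],0.0],[[0,0,0.0],[0,0,0],0.0]]'

```text
clock: 11.55
position: [0.55, -0.405, -0.0373]
eef_rot: [-3.14, -0.011, -1.433]
ft_force: [0.0, 0.7, -0.5]
finger_gap: 0.0003
```

The arm stopped at reported z = -0.037, with no force shown, so the bench is under the shut tips. The real tips are therefore about 37 mm short of the reported TCP, which agrees with the wrist and scene views, and the force reading can't be trusted. From here I command z = wanted tip height - 0.037.

Emit:
carry_out --deltas '[[[0,0,-0.04],[0,0,0],0.085],[[0,0,-0.05],[0,0,0],0.085],[[0,0,-0.03],[0,0,0],0.085],[[0,0,0],[0,0,0],0.085],[[0,0,0],[0,0,0],0.085],[[0,0,0],[0,0,0],0.085]]'

```text
clock: 12.3
position: [0.5474, -0.402, 0.076]
eef_rot: [3.136, -0.002, -1.433]
ft_force: [0.3, 0.4, -0.9]
finger_gap: 0.0574
```

```bash
python3 -c "
from h import *
print(get_obs()['position']);go(.539,-.287,-.002,np.radians(97.5))"
```

```text
[ 0.5473855  -0.40195863  0.07599291]
shift [-0.1152 -0.008   0.0777] turn [ 0.006 -0.002  0.007] q6 0.75 t 12.3
```

Emit:
carry_out --deltas '[[[-0.058,-0.004,0],[0,0,0],0.085],[[-0.057,-0.004,0],[0,0,0],0.085],[[0,0,0],[0,0,0],0.085],[[0,0,0],[0,0,0],0.085]]'

```text
clock: 12.8
position: [0.536, -0.2831, 0.0662]
eef_rot: [3.126, 0.006, -1.434]
ft_force: [0.4, -0.3, -0.1]
finger_gap: 0.0849
```

```bash
python3 -c "
from h import *
print(get_obs()['position'],get_obs()['finger_gap']);go(.539,-.287,-.002,np.radians(97.5))"
```

```text
[ 0.5359981  -0.28310831  0.06616435] 0.08490614355156922
shift [ 0.0047 -0.0035  0.0681] turn [0.016 0.006 0.006] q6 0.9 t 12.8
```

Emit:
carry_out --deltas '[[[0.005,-0.003,0.02],[0.016,0.006,0],0.085],[[0,0,0.025],[0,0,0],0.085],[[0,0,0.018],[0,0,0],0.085],[[0,0,0],[0,0,0],0.085],[[0,0,0],[0,0,0],0.085]]'

```text
clock: 13.42
position: [0.5391, -0.2925, 0.0]
eef_rot: [3.141, -0.0, -1.439]
ft_force: [0.3, 0.1, 0.3]
finger_gap: 0.0847
```

```bash
python3 -c "
from h import *
print(get_obs()['position'],get_obs()['finger_gap']);go(.539,-.287,-.002,np.radians(97.5))"
```

```text
[ 5.39098649e-01 -2.92533488e-01  4.72482845e-05] 0.08465226452258545
shift [-0.0055 -0.0006  0.002 ] turn [ 0.001 -0.     0.001] q6 0.89 t 13.4
```

Emit:
carry_out --deltas '[[[-0.006,0,0],[0,0,0],0.085],[[0,0,0],[0,0,0],0.02],[[0,0,0],[0,0,0],0.02],[[0,0,0],[0,0,0],0.02],[[0,0,0],[0,0,0],0.02],[[0,0,0],[0,0,0],0.02],[[0,0,0],[0,0,0],0.02],[[0,0,0],[0,0,0],0.02]]'

```text
clock: 14.42
position: [0.5399, -0.2871, 0.0033]
eef_rot: [-3.138, -0.004, -1.439]
ft_force: [0.3, -0.1, 1.3]
finger_gap: 0.0435
```

Emit:
carry_out --deltas '[[[0,0,-0.02],[0,0,0],0.02],[[0,0,-0.03],[0,0,0],0.02],[[0,0,-0.05],[0,0,0],0.02],[[0,0,-0.05],[0,0,0],0.02],[[0,0,-0.02],[0,0,0],0.02],[[0,0,0],[0,0,0],0.02]]'

```text
clock: 15.18
position: [0.5384, -0.2857, 0.1832]
eef_rot: [-3.138, -0.003, -1.439]
ft_force: [-1.1, -0.2, -1.5]
finger_gap: 0.0435
```

```bash
python3 -c "
from h import *
print(get_obs()['position'],get_obs()['finger_gap']);go(.5275,.294,.2,np.radians(83))"
```

```text
[ 0.53842886 -0.28574651  0.18319151] 0.0434954829629957
shift [-0.5761 -0.0657 -0.0184] turn [-0.004 -0.003  0.254] q6 0.89 t 15.2
```

Jar0 is held (gap 43.5 mm). I'm carrying it towards the shelf.

Emit:
carry_out --deltas '[[[-0.055,-0.006,-0.005],[0,0,0],0.02],[[-0.055,-0.006,-0.005],[0,0,0],0.02],[[-0.055,-0.006,-0.005],[0,0,0],0.02],[[-0.055,-0.006,-0.005],[0,0,0],0.02],[[-0.055,-0.006,-0.002],[0,0,0],0.02],[[-0.055,-0.006,0],[0,0,0],0.02],[[-0.055,-0.006,0],[0,0,0],0.02],[[0,0,0],[0,0,0],0.02]]'

```text
clock: 16.18
position: [0.5249, 0.1131, 0.1954]
eef_rot: [3.132, 0.001, -1.441]
ft_force: [-0.2, -0.9, -1.9]
finger_gap: 0.0437
```

```bash
python3 -c "
from h import *
print(get_obs()['position'],get_obs()['finger_gap']);go(.5275,.2,.2,np.radians(83))"
```

```text
[0.52492628 0.11310524 0.19542012] 0.04366734039251494
shift [-0.0858 -0.0138 -0.0046] turn [0.01  0.    0.252] q6 1.59 t 16.2
```

Emit:
carry_out --deltas '[[[-0.055,-0.007,-0.005],[0,0,0],0.02],[[-0.055,-0.007,-0.005],[0,0,0],0.02],[[0,0,0],[0.01,0,0.13],0.02],[[0,0,0],[0,0,0.12],0.02],[[0,0,0],[0,0,0],0.02],[[0,0,0],[0,0,0],0.02]]'

```text
clock: 16.92
position: [0.524, 0.2217, 0.1993]
eef_rot: [3.134, -0.006, -1.699]
ft_force: [0.8, -0.1, -1.3]
finger_gap: 0.0435
```

Run:
```python
from h import *
im,C=snap('wrist','w5'); o=get_obs(); print(o['position'],o['eef_rot'],o['finger_gap'])
go(.5275,.294,.2,np.radians(83))
```

```text
[0.5240313  0.22173596 0.19935709] [ 3.13380123 -0.00630682 -1.69942424] 0.04362282192585142
shift [-0.0721  0.0058 -0.0011] turn [ 0.008 -0.006 -0.006] q6 2.04 t 17.0
```

View pics/w5.png

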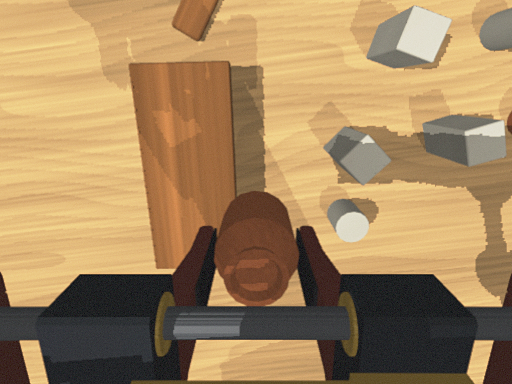

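The shelf top shows corners at (130,64) and (229,62). Its left edge runs down to (156,268). The talls are near (409,37), (357,155) and (464,138), and a short top is at (351,228).

Run:
```python
from h import *
im=cv2.imread('pics/w5.png'); C=cam('wrist')
P=cast(C,[[130,64],[229,62],[156,268],[236,190]],.06); print(P.round(4).tolist())
ang=lambda d:np.degrees(np.arctan2(d[1],d[0]))
print(np.linalg.norm(P[0]-P[1]),np.linalg.norm(P[0]-P[2]),ang(P[0]-P[2]),ang(P[1]-P[3]),ang(P[0]-P[1]))
u=(P[0]-P[2])+(P[1]-P[3]);u/=np.linalg.norm(u); n=np.array([-u[1],u[0]])
mid=(P[0]+P[1])/2; print("yaw",ang(u),"centre",mid-.115*u, "from 2",P[2]+.115*u-.05*n)
G=cv2.cvtColor(im,cv2.COLOR_BGR2GRAY)
for r in(80,120,160): print(r,G[r,120:160:2],G[r,215:260:2])
A,B=cam('scene'),cam('side')
c=mid-.115*u
Q=np.array([[*(c+a*u+b*n),.06] for a,b in((.115,.05),(.115,-.05),(-.115,-.05),(-.115,.05))]);print(proj(A,Q).round(1).tolist(),proj(B,Q).round(1).tolist())
```

```text
[[0.6453, 0.3305], [0.6348, 0.234], [0.42, 0.3554], [0.5039, 0.2466]]
0.09702370223754145 0.2266465766375785 -6.323129227041648 -5.47783430463464 83.79626427895214
yaw -6.012750943623723 centre [0.52566611 0.29428623] from 2 [0.5291379  0.29365846]
80 [170 172 173 174 177 144 105 103 105 103 111 116 113 121 118 119 115 118
 122 129] [116 123 120 117 116 112 118  86  85 108 104 106 108 105 102 104 103 102
 105 100  98 115 131]
120 [199 197 198 194 190 190 192 195 139 103 106 106 108 112 115 124 124 119
 124 135] [117 116 119 112 114 118 109 116  87  92 105 106 107 106 109 108 108 111
 108 109 100 100  98]
160 [204 205 203 205 206 203 207 206 202 203 202 128 118 116 125 119 126 134
 134 115] [116 114 112 112 120 114 115 112 111  77  91 109 110 107 104 104 102  99
 104 103 104 105 100]
[[331.5, 334.0], [307.8, 289.5], [402.3, 245.8], [428.1, 285.5]] [[142.2, 278.4], [182.4, 249.3], [270.4, 310.3], [231.1, 352.2]]
```

```bash
python3 -c "
from h import *
go(.558,.291,.12,np.radians(84))"
```

```text
shift [-0.0735 -0.0254  0.0787] turn [ 0.008 -0.006 -0.024] q6 2.04 t 17.0
```

Emit:
carry_out --deltas '[[[-0.037,-0.013,0],[0,0,0],0.02],[[-0.037,-0.013,0],[0,0,0],0.02],[[0,0,0.02],[0.008,-0.006,-0.024],0.02],[[0,0,0.03],[0,0,0],0.02],[[0,0,0.025],[0,0,0],0.02],[[0,0,0],[0,0,0],0.02],[[0,0,0],[0,0,0],0.02]]'

```text
clock: 17.85
position: [0.5621, 0.2904, 0.1218]
eef_rot: [-3.141, -0.001, -1.67]
ft_force: [0.1, 0.4, 0.2]
finger_gap: 0.0436
```

```bash
python3 -c "
from h import *
print(get_obs()['position'],get_obs()['finger_gap']);go(.558,.291,.062,np.radians(84))"
```

```text
[0.56205318 0.29036125 0.12176487] 0.043603530388979975
shift [-0.0003  0.0041  0.0598] turn [-0.001 -0.001  0.005] q6 2.09 t 17.9
```

Emit:
carry_out --deltas '[[[0,0.004,0.02],[0,0,0],0.02],[[0,0,0.02],[0,0,0],0.02],[[0,0,0.01],[0,0,0],0.02],[[0,0,0],[0,0,0],0.02],[[0,0,0],[0,0,0],0.02]]'

```text
clock: 18.48
position: [0.561, 0.2912, 0.0757]
eef_rot: [-3.134, 0.003, -1.67]
ft_force: [1.0, 0.5, -1.7]
finger_gap: 0.0435
```

```bash
python3 -c "
from h import *
print(get_obs()['position'],get_obs()['ft_force']);go(.558,.291,.059,np.radians(84))"
```

```text
[0.56096766 0.29117705 0.07572888] [ 0.99100791  0.49222698 -1.69706513]
shift [0.0005 0.0031 0.0167] turn [-0.008  0.003  0.006] q6 2.1 t 18.5
```

Emit:
carry_out --deltas '[[[0,0.002,0.008],[-0.008,0.003,0.006],0.02],[[0,0,0.005],[0,0,0],0.02],[[0,0,0],[0,0,0],0.02]]'

```text
clock: 18.85
position: [0.5595, 0.2917, 0.0629]
eef_rot: [-3.141, 0.001, -1.676]
ft_force: [0.0, -1.2, -0.6]
finger_gap: 0.0437
```

Emit:
carry_out --deltas '[[[0,0,0.004],[0,0,0],0.02],[[0,0,0],[0,0,0],0.02]]'

```text
clock: 19.1
position: [0.5595, 0.2917, 0.0587]
eef_rot: [-3.141, 0.001, -1.676]
ft_force: [-0.6, -0.2, -1.5]
finger_gap: 0.0435
```

Emit:
carry_out --deltas '[[[0,0,0.002],[0,0,0],0.02],[[0,0,0],[0,0,0],0.02]]'

```text
clock: 19.35
position: [0.5598, 0.2919, 0.0574]
eef_rot: [-3.14, 0.002, -1.676]
ft_force: [-0.1, 0.1, -0.8]
finger_gap: 0.0435
```

Emit:
carry_out --deltas '[[[0,0,0.002],[0,0,0],0.02],[[0,0,0],[0,0,0],0.02]]'

```text
clock: 19.6
position: [0.5602, 0.292, 0.0575]
eef_rot: [-3.138, 0.002, -1.676]
ft_force: [0.3, 0.4, -1.5]
finger_gap: 0.0433
```

The jar stopped at z = 0.0574, exactly as predicted for the shelf top, so it is seated. Releasing.

Emit:
carry_out --deltas '[[[0,0,-0.0005],[0,0,0],0.07],[[0,0,0],[0,0,0],0.07],[[0,0,0],[0,0,0],0.07],[[0,0,0],[0,0,0],0.07],[[0,0,-0.03],[0,0,0],0.085],[[0,0,-0.05],[0,0,0],0.085],[[0,0,-0.05],[0,0,0],0.085],[[0,0,0],[0,0,0],0.085]]'

```text
clock: 20.6
position: [0.5592, 0.2915, 0.19]
eef_rot: [-3.14, 0.001, -1.676]
ft_force: [0.1, 0.1, -0.8]
finger_gap: 0.0848
```

Run:
```python
from h import *
im,C=snap('wrist','w6'); o=get_obs(); print(o['position'],o['finger_gap'])
H,S,V=hsv(im)
for n in('scene','side'):
    A=cam(n); g=capture(n); cv2.imwrite(f'pics/{n}1.png',g); H,S,V=hsv(g)
    print(n)
    for k in blobs((S<60)&(V>90),60):
        c=cen(k); p=cast(A,c,.04)[0]
        if .3<p[0]<.8 and -.2<p[1]<.3: print(c.round(),p.round(3))
go(.528,-.108,.1,np.radians(97.5))
```

```text
[0.55834829 0.2911086  0.18678511] 0.08486714746844606
scene
[263. 225.] [0.631 0.052]
[319. 214.] [0.508 0.093]
[236. 188.] [ 0.636 -0.062]
[289. 175.] [ 0.509 -0.031]
side
[293. 265.] [0.432 0.127]
[260. 241.] [0.526 0.106]
[285. 210.] [ 0.535 -0.019]
[234. 210.] [0.638 0.05 ]
[262. 191.] [ 0.624 -0.053]
shift [ 0.399  -0.0138  0.0844] turn [ 0.008 -0.004 -0.236] q6 2.1 t 20.8
```

Emit:
carry_out --deltas '[[[0.055,0,0],[0,0,0],0.065],[[0.055,0,0],[0,0,0],0.065],[[0.055,0,0],[0,0,0],0.065],[[0.055,0,0],[0,0,0],0.065],[[0.055,-0.002,0],[0,0,0],0.065],[[0.055,-0.002,0],[0,0,0],0.065],[[0.055,-0.002,0],[0,0,0],0.065],[[0,0,0],[0,0,0],0.065]]'

```text
clock: 21.75
position: [0.5138, -0.1038, 0.1628]
eef_rot: [3.101, -0.01, -1.674]
ft_force: [-0.7, 1.0, 0.3]
finger_gap: 0.0651
```

```bash
cat >> h.py <<'E'
def jars(im,C,z=.035):
    H,S,V=hsv(im)
    for k in blobs((H<12)&(S>110)&(V>60)&(V<190),300):
        c=cen(k)
        if c[1]<225: print("jar",c.round(),cv2.contourArea(k),cast(C,c,z).round(4),cv2.boundingRect(k))
def greys(im,C):
    """top faces: bright grey"""
    H,S,V=hsv(im)
    for k in blobs((S<45)&(V>100),150):
        c=cen(k)
        if c[1]<245: print("grey",c.round(),cv2.contourArea(k),cv2.boundingRect(k))
E
python3 - <<'E'
from h import *
im,C=snap('wrist','w7'); o=get_obs(); print(o['position'],o['eef_rot'])
jars(im,C); go(.528,-.108,.1,np.radians(84))
E
```

```text
[ 0.51404228 -0.10198746  0.16269088] [ 3.10097691 -0.00845861 -1.67177642]
jar [252. 145.] 601.5 [[ 0.5386 -0.1031]] (238, 130, 37, 40)
shift [ 0.004  -0.017   0.0621] turn [ 0.041 -0.009  0.004] q6 1.42 t 21.8
```

Emit:
carry_out --deltas '[[[0.001,-0.015,0],[0.041,-0.009,0.004],0.065],[[0,0,0.03],[0,0,0],0.065],[[0,0,0.03],[0,0,0],0.065],[[0,0,0],[0,0,0],0.065],[[0,0,0],[0,0,0],0.065]]'

```text
clock: 22.42
position: [0.5283, -0.0967, 0.0964]
eef_rot: [3.136, 0.005, -1.669]
ft_force: [0.4, 0.5, -0.1]
finger_gap: 0.0654
```

Run:
```python
from h import *
im,C=snap('wrist','w8'); o=get_obs(); print(o['position'],o['eef_rot'])
jars(im,C); go(.528,-.104,-.008,np.radians(84))
print(im[120:130,250], proj(C,[.528,-.104,.035]))
```

```text
[ 0.52825246 -0.09674864  0.09636092] [ 3.13626583  0.00496934 -1.66881376]
jar [270. 189.] 2250.5 [[ 0.5288 -0.1077]] (246, 157, 52, 62)
shift [ 0.0078 -0.001   0.1043] turn [0.005 0.005 0.007] q6 1.42 t 22.5
[[ 95 141 178]
 [ 95 145 182]
 [100 146 182]
 [100 146 188]
 [ 99 146 181]
 [ 98 147 187]
 [102 151 191]
 [ 93 144 184]
 [106 157 197]
 [107 160 200]] [[265.90016148 190.71251951]]
```

View pics/w8.png

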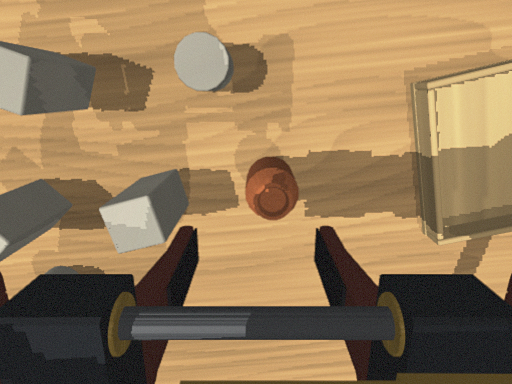

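The jar is centred at about (270,189) between the fingers, giving (0.529,-0.108). The nearest tall's top is at about (140,215).

Emit:
carry_out --deltas '[[[0.011,-0.001,0.01],[0.005,0.005,0],0.065],[[0,0,0.035],[0,0,0],0.065],[[0,0,0.03],[0,0,0],0.065],[[0,0,0.01],[0,0,0],0.065],[[0,0,0],[0,0,0],0.065],[[0,0,0],[0,0,0],0.065]]'

```text
clock: 23.22
position: [0.5318, -0.1112, 0.0142]
eef_rot: [-3.131, -0.003, -1.669]
ft_force: [-0.1, -0.4, 0.5]
finger_gap: 0.0654
```

```bash
python3 -c "
from h import *
print(get_obs()['position']);go(.529,-.1075,-.006,np.radians(84))"
```

```text
[ 0.53177793 -0.11121709  0.01424393]
shift [-0.0035  0.0033  0.0202] turn [-0.01  -0.003  0.006] q6 1.4 t 23.2
```

Emit:
carry_out --deltas '[[[-0.0035,0.003,0.01],[-0.01,-0.003,0],0.065],[[0,0,0.01],[0,0,0],0.065],[[0,0,0],[0,0,0],0.02],[[0,0,0],[0,0,0],0.02],[[0,0,0],[0,0,0],0.02],[[0,0,0],[0,0,0],0.02],[[0,0,0],[0,0,0],0.02]]'

```text
clock: 24.1
position: [0.5304, -0.1075, -0.005]
eef_rot: [-3.139, -0.001, -1.669]
ft_force: [-0.4, -0.3, -1.1]
finger_gap: 0.0438
```

Emit:
carry_out --deltas '[[[0,0,-0.03],[0,0,0],0.02],[[0,0,-0.05],[0,0,0],0.02],[[0,0,-0.05],[0,0,0],0.02],[[0,0,-0.03],[0,0,0],0.02],[[0,0,0],[0,0,0],0.02]]'

```text
clock: 24.72
position: [0.5286, -0.1068, 0.157]
eef_rot: [3.14, 0.001, -1.669]
ft_force: [0.0, 0.0, -2.3]
finger_gap: 0.0438
```

```bash
python3 -c "
from h import *
print(get_obs()['position']);go(.4965,.297,.16,np.radians(84))"
```

```text
[ 0.52855163 -0.10680762  0.15704033]
shift [-0.3987  0.0714 -0.0026] turn [0.002 0.001 0.007] q6 1.41 t 24.7
```

Emit:
carry_out --deltas '[[[-0.052,0.01,-0.006],[0,0,0],0.02],[[-0.052,0.01,-0.006],[0,0,0],0.02],[[-0.052,0.01,-0.004],[0,0,0],0.02],[[-0.052,0.01,-0.003],[0,0,0],0.02],[[-0.052,0.01,-0.003],[0,0,0],0.02],[[-0.052,0.01,-0.003],[0,0,0],0.02],[[-0.052,0.01,0],[0,0,0],0.02],[[0,0,0],[0,0,0],0.02]]'

```text
clock: 25.72
position: [0.4888, 0.2719, 0.1626]
eef_rot: [3.117, -0.006, -1.672]
ft_force: [-0.5, -0.4, -1.9]
finger_gap: 0.0438
```

```bash
python3 -c "
from h import *
print(get_obs()['position']);go(.4965,.297,.1,np.radians(84))"
```

```text
[0.48877732 0.27185887 0.1626454 ]
shift [-0.0262 -0.0067  0.0623] turn [ 0.025 -0.006  0.003] q6 2.12 t 25.7
```

Emit:
carry_out --deltas '[[[-0.026,-0.006,0],[0.025,-0.006,0.003],0.02],[[0,0,0],[0,0,0],0.02],[[0,0,0.03],[0,0,0],0.02],[[0,0,0.03],[0,0,0],0.02],[[0,0,0.01],[0,0,0],0.02],[[0,0,0],[0,0,0],0.02],[[0,0,0],[0,0,0],0.02]]'

```text
clock: 26.6
position: [0.4964, 0.2896, 0.0842]
eef_rot: [3.135, -0.009, -1.68]
ft_force: [-0.3, -0.0, -2.6]
finger_gap: 0.0436
```

```bash
python3 -c "
from h import *
print(get_obs()['position']);go(.4965,.297,.057,np.radians(84))"
```

```text
[0.49643756 0.28957434 0.08424074]
shift [-0.0076  0.0006  0.0272] turn [ 0.007 -0.009 -0.004] q6 2.15 t 26.6
```

Emit:
carry_out --deltas '[[[-0.0075,0,0.01],[0.007,-0.009,0],0.02],[[0,0,0.01],[0,0,0],0.02],[[0,0,0.004],[0,0,0],0.02],[[0,0,0],[0,0,0],0.02],[[0,0,0.003],[0,0,0],0.02],[[0,0,0],[0,0,0],0.02]]'

```text
clock: 27.35
position: [0.4983, 0.2982, 0.0577]
eef_rot: [-3.138, 0.003, -1.679]
ft_force: [-0.7, -0.2, -1.1]
finger_gap: 0.0436
```

Emit:
carry_out --deltas '[[[0,0,0.002],[0,0,0],0.02],[[0,0,0],[0,0,0],0.02]]'

```text
clock: 27.6
position: [0.4985, 0.2982, 0.0559]
eef_rot: [-3.137, 0.003, -1.679]
ft_force: [-1.0, -0.3, -1.9]
finger_gap: 0.0436
```

Emit:
carry_out --deltas '[[[0,0,0.0015],[0,0,0],0.02],[[0,0,0],[0,0,0],0.07],[[0,0,0],[0,0,0],0.07],[[0,0,0],[0,0,0],0.07],[[0,0,-0.03],[0,0,0],0.07],[[0,0,-0.05],[0,0,0],0.07],[[0,0,-0.05],[0,0,0],0.07],[[0,0,0],[0,0,0],0.07]]'

```text
clock: 28.6
position: [0.4978, 0.2978, 0.1885]
eef_rot: [-3.137, 0.003, -1.679]
ft_force: [-0.2, 0.3, -1.3]
finger_gap: 0.0704
```

```bash
python3 -c "
from h import *
print(get_obs()['position']);go(.432,.118,.13,np.radians(84))
im,C=snap('wrist','w9'); jars(im,C,.11)"
```

```text
[0.49776846 0.29780333 0.18853777]
shift [0.1861 0.0462 0.0577] turn [-0.005  0.003 -0.004] q6 2.16 t 28.6
jar [254. 183.] 1722.5 [[0.5011 0.3001]] (232, 155, 47, 54)
jar [253. 115.] 1778.0 [[0.5602 0.2942]] (231, 90, 49, 52)
```

Emit:
carry_out --deltas '[[[0.047,0.011,0],[0,0,0],0.07],[[0.047,0.011,0],[0,0,0],0.07],[[0.047,0.012,0],[0,0,0],0.07],[[0.045,0.012,0],[-0.005,0.003,0],0.07],[[0,0,0.03],[0,0,0],0.07],[[0,0,0.02],[0,0,0],0.07],[[0,0,0],[0,0,0],0.07],[[0,0,0],[0,0,0],0.07]]'

```text
clock: 29.65
position: [0.4232, 0.1104, 0.1191]
eef_rot: [3.118, -0.011, -1.68]
ft_force: [-0.0, -0.0, 1.0]
finger_gap: 0.0696
```

Run:
```python
from h import *
im,C=snap('wrist','w10'); o=get_obs(); print(o['position'],o['eef_rot'])
greys(im,C); go(.432,.118,-.008,np.radians(84)); print(proj(C,[[.432,.118,.05],[.432,.118,0]]))
```

```text
[0.42323107 0.11042974 0.11912299] [ 3.1180773  -0.01076284 -1.67944575]
grey [245. 170.] 1534.5 (224, 145, 45, 48)
grey [239.  58.] 3206.5 (202, 18, 75, 81)
grey [399.  40.] 5161.5 (349, 0, 96, 76)
shift [-0.0098 -0.0109  0.1268] turn [ 0.024 -0.011 -0.004] q6 1.86 t 29.7
[[246.23762119 178.50143419]
 [247.13961169 164.90907819]]
```

View pics/w10.png

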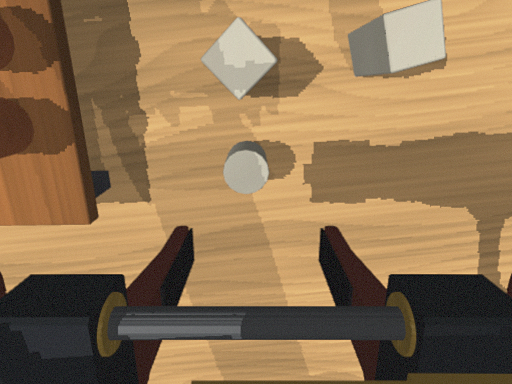

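Short top centre at (246,171). Tall B's top is a diamond with corners (238,17), (277,59), (239,99) and (201,58), turned about 45° to the tool. Tall A's top is at (385,15)–(446,58).

Run:
```python
from h import *
C=cam('wrist')
print(cast(C,[[246,171]],.05))
P=cast(C,[[238,17],[277,59],[239,99],[201,58]],.085);print("tallB",P.mean(0),[np.degrees(np.arctan2(*(P[i]-P[i-1])[::-1])).round(1) for i in range(4)],[np.linalg.norm(P[i]-P[i-1]).round(4) for i in range(4)])
```

```text
[[0.43866514 0.11745722]]
tallB [0.52493077 0.11133782] [np.float64(-52.1), np.float64(-140.5), np.float64(128.6), np.float64(37.2)] [np.float64(0.035), np.float64(0.0358), np.float64(0.0365), np.float64(0.0362)]
```

Emit:
carry_out --deltas '[[[-0.008,-0.014,0.01],[0.024,-0.011,-0.004],0.07],[[0,0,0.03],[0,0,0],0.07],[[0,0,0.03],[0,0,0],0.07],[[0,0,0.02],[0,0,0],0.07],[[0,0,0],[0,0,0],0.07],[[0,0,0],[0,0,0],0.07]]'

```text
clock: 30.45
position: [0.4421, 0.119, 0.032]
eef_rot: [-3.132, 0.003, -1.673]
ft_force: [0.4, 0.4, -0.6]
finger_gap: 0.0698
```

```bash
python3 -c "
from h import *
print(get_obs()['position']);go(.438,.1175,-.008,np.radians(84))"
```

```text
[0.44208294 0.11896006 0.03203003]
shift [0.002  0.0043 0.04  ] turn [-0.009  0.003  0.003] q6 1.86 t 30.4
```

Emit:
carry_out --deltas '[[[0.002,0.004,0.01],[-0.009,0.003,0],0.07],[[0,0,0.02],[0,0,0],0.07],[[0,0,0.009],[0,0,0],0.07],[[0,0,0],[0,0,0],0.02],[[0,0,0],[0,0,0],0.02],[[0,0,0],[0,0,0],0.02],[[0,0,0],[0,0,0],0.02],[[0,0,0],[0,0,0],0.02]]'

```text
clock: 31.45
position: [0.4406, 0.1178, -0.0036]
eef_rot: [-3.135, 0.002, -1.673]
ft_force: [-0.3, 0.1, -0.4]
finger_gap: 0.0394
```

Emit:
carry_out --deltas '[[[0,0,0],[0,0,0],0.02]]'

```text
clock: 31.58
position: [0.4405, 0.1178, -0.0037]
eef_rot: [-3.135, 0.002, -1.673]
ft_force: [0.0, 0.9, -2.1]
finger_gap: 0.0397
```

Emit:
carry_out --deltas '[[[0,0,-0.03],[0,0,0],0.02],[[0,0,-0.05],[0,0,0],0.02],[[0,0,-0.05],[0,0,0],0.02],[[0,0,-0.03],[0,0,0],0.02],[[0,0,0],[0,0,0],0.02]]'

```text
clock: 32.2
position: [0.4383, 0.1174, 0.1591]
eef_rot: [-3.139, 0.001, -1.673]
ft_force: [0.5, -0.3, -1.9]
finger_gap: 0.0395
```

```bash
cat >> h.py <<'E'
CR=np.array([.539,-.298]); YAW=np.radians(7.4)
def slot(a,b):
    c,s=np.cos(YAW),np.sin(YAW); return CR+[a*c-b*s,a*s+b*c]
def goslot(a,b,z): p=slot(a,b); print(p.round(4)); go(p[0],p[1],z,YAW+np.pi/2)
E
python3 -c "
from h import *
print(get_obs()['position']);goslot(-.03,-.022,.13)"
```

```text
[0.43833867 0.11743432 0.15907403]
[ 0.5121 -0.3237]
shift [ 0.4313 -0.1182  0.029 ] turn [-0.003  0.001 -0.231] q6 1.86 t 32.2
```

Emit:
carry_out --deltas '[[[0.054,-0.015,-0.004],[0,0,0],0.02],[[0.054,-0.015,-0.004],[0,0,0],0.02],[[0.054,-0.015,-0.004],[0,0,0],0.02],[[0.054,-0.015,-0.004],[0,0,0],0.02],[[0.054,-0.015,0],[0,0,0],0.02],[[0.054,-0.015,0],[0,0,0],0.02],[[0.054,-0.015,0],[0,0,0],0.02],[[0,0,0],[0,0,0],0.02]]'

```text
clock: 33.2
position: [0.5025, -0.278, 0.1545]
eef_rot: [3.124, 0.008, -1.667]
ft_force: [-0.3, 0.5, -1.7]
finger_gap: 0.0401
```

Emit:
carry_out --deltas '[[[0,0,0],[0,0,-0.12],0.02],[[0,0,0],[0,0,-0.11],0.02],[[0,0,0],[0,0,0],0.02],[[0,0,0],[0,0,0],0.02]]'

```text
clock: 33.7
position: [0.5005, -0.2744, 0.1472]
eef_rot: [3.119, 0.02, -1.433]
ft_force: [0.5, 0.7, -0.8]
finger_gap: 0.0396
```

```bash
python3 -c "
from h import *
im,C=snap('wrist','w11')
print(get_obs()['position']);goslot(-.03,-.022,.08)
cv2.imwrite('pics/w11z.png',cv2.resize(im[80:240,160:400],None,fx=3.3,fy=3.3,interpolation=cv2.INTER_CUBIC))"
```

```text
[ 0.50045554 -0.27445584  0.14728571]
[ 0.5121 -0.3237]
shift [ 0.0517 -0.0063  0.0661] turn [0.023 0.02  0.009] q6 0.87 t 33.8
```

View pics/w11z.png

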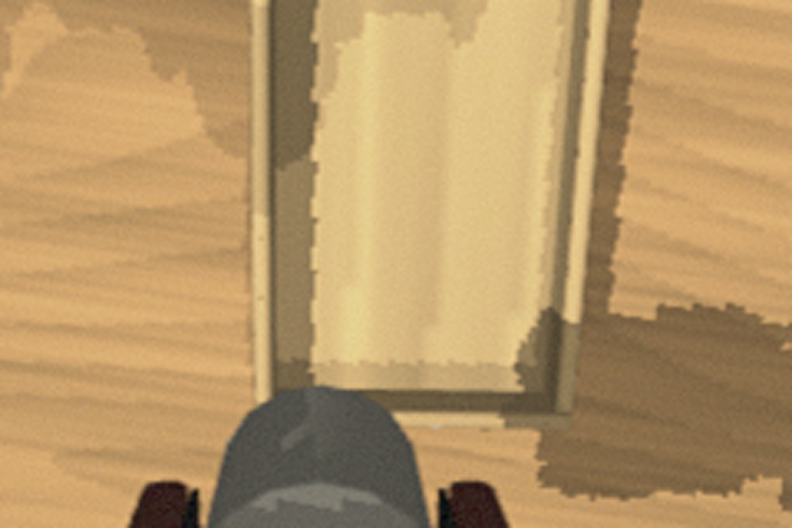

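The short is held in front of the crate. In full-image pixels, the near-right outer rim corner is at about (333,207), the right edge runs up to (345,83), and the left edge runs from (236,80) to (238,201).

Run:
```python
from h import *
C=cam('wrist'); im=cv2.imread('pics/w11.png')
P=cast(C,[[333.3,206.7],[344.8,83],[236.4,80],[237.9,201]],.03); print(P.round(4).tolist())
a=lambda d:np.degrees(np.arctan2(d[1],d[0]))
print(a(P[1]-P[0]),a(P[2]-P[3]))
c,s=np.cos(YAW),np.sin(YAW); M=np.array([[c,s],[-s,c]])
print("in crate frame (expect -.073,-.051; v=-.051; v=.051)",((P-CR)@M.T).round(4).tolist())
G=cv2.cvtColor(im,cv2.COLOR_BGR2GRAY).astype(int)
print(G[20:80:1,290])
```

```text
[[0.4756, -0.3563], [0.5971, -0.3408], [0.586, -0.2409], [0.4674, -0.2566]]
7.264296622309416 7.517543830676048
in crate frame (expect -.073,-.051; v=-.051; v=.051) [[-0.0704, -0.0496], [0.0521, -0.0499], [0.054, 0.0506], [-0.0656, 0.0503]]
[151 143 139 139 137 136 135 140 149 151 158 159 149 145 144 144 141 138
 135 134 139 145 146 152 148 146 143 147 150 154 152 151 148 147 149 149
 149 144 145 138 126 135 159 168 167 160 149 115  80  87  97  99  98 131
 172 174 169 169 171 168]
```

Crate pose confirmed to within about 2 mm, yaw 7.4°. Placing.

Emit:
carry_out --deltas '[[[0.051,-0.005,0],[0.023,0.02,0.009],0.02],[[0,0,0],[0,0,0],0.02],[[0,0,0.03],[0,0,0],0.02],[[0,0,0.03],[0,0,0],0.02],[[0,0,0],[0,0,0],0.02],[[0,0,0],[0,0,0],0.02]]'

```text
clock: 34.5
position: [0.5139, -0.3223, 0.0871]
eef_rot: [-3.138, -0.001, -1.445]
ft_force: [-0.8, 1.1, -0.4]
finger_gap: 0.0397
```

```bash
python3 -c "
from h import *
print(get_obs()['position']);goslot(-.03,-.022,.0023)"
```

```text
[ 0.51392579 -0.32225636  0.08708022]
[ 0.5121 -0.3237]
shift [0.0011 0.0023 0.0848] turn [-0.003 -0.001 -0.003] q6 0.83 t 34.5
```

Emit:
carry_out --deltas '[[[0.001,0.002,0.02],[0,0,0],0.02],[[0,0,0.02],[0,0,0],0.02],[[0,0,0.01],[0,0,0],0.02],[[0,0,0],[0,0,0],0.02],[[0,0,0],[0,0,0],0.02]]'

```text
clock: 35.12
position: [0.5129, -0.3238, 0.0357]
eef_rot: [-3.136, -0.002, -1.445]
ft_force: [0.7, 0.8, -2.0]
finger_gap: 0.0394
```

```bash
python3 -c "
from h import *
print(get_obs()['position']);goslot(-.03,-.022,.0023)"
```

```text
[ 0.51291623 -0.3238126   0.0356932 ]
[ 0.5121 -0.3237]
shift [-0.0003  0.001   0.0334] turn [-0.005 -0.002 -0.003] q6 0.82 t 35.1
```

Emit:
carry_out --deltas '[[[0,0.001,0.01],[-0.005,-0.002,0],0.02],[[0,0,0.01],[0,0,0],0.02],[[0,0,0.008],[0,0,0],0.02],[[0,0,0],[0,0,0],0.02],[[0,0,0.004],[0,0,0],0.02],[[0,0,0],[0,0,0],0.02]]'

```text
clock: 35.88
position: [0.5126, -0.3245, 0.0026]
eef_rot: [-3.14, -0.002, -1.445]
ft_force: [-0.0, 0.6, -0.9]
finger_gap: 0.0394
```

Emit:
carry_out --deltas '[[[0,0,0.002],[0,0,0],0.02],[[0,0,0],[0,0,0],0.02]]'

```text
clock: 36.12
position: [0.5131, -0.3248, 0.0025]
eef_rot: [-3.139, -0.003, -1.445]
ft_force: [0.6, -1.5, -1.9]
finger_gap: 0.0395
```

Emit:
carry_out --deltas '[[[0,0,0],[0,0,0],0.06],[[0,0,0],[0,0,0],0.06],[[0,0,0],[0,0,0],0.06],[[0,0,-0.03],[0,0,0],0.07],[[0,0,-0.05],[0,0,0],0.07],[[0,0,-0.05],[0,0,0],0.07],[[0,0,0],[0,0,0],0.07],[[0,0,0],[0,0,0],0.07]]'

```text
clock: 37.12
position: [0.512, -0.3239, 0.1338]
eef_rot: [-3.141, -0.001, -1.445]
ft_force: [0.3, 0.8, -1.4]
finger_gap: 0.07
```

```bash
python3 -c "
from h import *
print(get_obs()['position']);go(.63,-.07,.12,YAW+np.pi/2)"
```

```text
[ 0.5120131  -0.32388959  0.13382871]
shift [-0.2371 -0.1489  0.0138] turn [-0.001 -0.001 -0.003] q6 0.82 t 37.1
```

Emit:
carry_out --deltas '[[[-0.048,-0.03,-0.005],[0,0,0],0.07],[[-0.048,-0.03,-0.005],[0,0,0],0.07],[[-0.048,-0.03,0],[0,0,0],0.07],[[-0.048,-0.03,0],[0,0,0],0.07],[[-0.045,-0.03,0],[0,0,0],0.07],[[0,0,0],[0,0,0],0.07],[[0,0,0],[0,0,0],0.07]]'

```text
clock: 38.0
position: [0.6295, -0.0626, 0.1283]
eef_rot: [3.123, 0.007, -1.448]
ft_force: [-0.8, 0.2, -0.3]
finger_gap: 0.0698
```

```bash
cat >> h.py <<'E'
def shorttop(im,C):
    H,S,V=hsv(im)
    for k in blobs((S<45)&(V>70),400):
        c=cen(k); r=cv2.boundingRect(k)
        if c[1]<245: print("blob",c.round(),cv2.contourArea(k),r,"z.025",cast(C,c,.025).round(4),"z.042",cast(C,c,.042).round(4))
E
python3 - <<'E'
from h import *
im,C=snap('wrist','w12'); o=get_obs(); print(o['position'],o['eef_rot'])
greys(im,C); shorttop(im,C); go(.63,-.07,-.006,YAW+np.pi/2)
E
```

```text
[ 0.62935647 -0.0626489   0.12821025] [ 3.12264281  0.00727801 -1.44880561]
grey [261. 178.] 1454.0 (241, 152, 43, 49)
grey [108. 173.] 2100.5 (78, 143, 61, 61)
blob [262. 176.] 1633.5 (241, 151, 43, 50) z.025 [[ 0.6311 -0.0667]] z.042 [[ 0.6357 -0.0659]]
blob [121. 165.] 3912.5 (78, 130, 89, 74) z.025 [[0.6258 0.0697]] z.042 [[0.6306 0.0628]]
shift [ 0.0084 -0.0023  0.1341] turn [ 0.019  0.007 -0.007] q6 1.29 t 38.0
```

Emit:
carry_out --deltas '[[[0.0045,-0.003,0.01],[0.019,0.007,-0.005],0.07],[[0,0,0.04],[0,0,0],0.07],[[0,0,0.03],[0,0,0],0.07],[[0,0,0.02],[0,0,0],0.07],[[0,0,0],[0,0,0],0.07],[[0,0,0],[0,0,0],0.07]]'

```text
clock: 38.8
position: [0.631, -0.0749, 0.0261]
eef_rot: [-3.14, -0.001, -1.454]
ft_force: [-0.8, 0.4, 1.1]
finger_gap: 0.07
```

```bash
python3 -c "
from h import *
print(get_obs()['position']);go(.633,-.067,-.004,YAW+np.pi/2)"
```

```text
[ 0.6310394  -0.0749213   0.02613935]
shift [-0.0077 -0.0028  0.0301] turn [-0.002 -0.001 -0.012] q6 1.28 t 38.8
```

Emit:
carry_out --deltas '[[[-0.0077,-0.003,0],[0,0,-0.012],0.07],[[0,0,0.015],[0,0,0],0.07],[[0,0,0.015],[0,0,0],0.07],[[0,0,0],[0,0,0],0.02],[[0,0,0],[0,0,0],0.02],[[0,0,0],[0,0,0],0.02],[[0,0,0],[0,0,0],0.02],[[0,0,0],[0,0,0],0.02]]'

```text
clock: 39.8
position: [0.635, -0.0664, -0.0031]
eef_rot: [-3.136, -0.003, -1.44]
ft_force: [-0.9, 0.4, -1.5]
finger_gap: 0.0398
```

Emit:
carry_out --deltas '[[[0,0,0],[0,0,0],0.02]]'

```text
clock: 39.92
position: [0.6349, -0.0664, -0.0031]
eef_rot: [-3.136, -0.003, -1.44]
ft_force: [-0.4, 0.9, -1.3]
finger_gap: 0.0393
```

Emit:
carry_out --deltas '[[[0,0,-0.03],[0,0,0],0.02],[[0,0,-0.05],[0,0,0],0.02],[[0,0,-0.05],[0,0,0],0.02],[[0,0,-0.01],[0,0,0],0.02],[[0,0,0],[0,0,0],0.02],[[0,0,0],[0,0,0],0.02]]'

```text
clock: 40.67
position: [0.6321, -0.0658, 0.135]
eef_rot: [3.139, -0.0, -1.441]
ft_force: [-0.1, 0.8, -2.0]
finger_gap: 0.0394
```

```bash
python3 -c "
from h import *
print(get_obs()['position']);goslot(.03,-.022,.13)"
```

```text
[ 0.6320533  -0.06580926  0.13499019]
[ 0.5716 -0.316 ]
shift [0.2402 0.0924 0.0053] turn [ 0.002 -0.     0.001] q6 1.28 t 40.7
```

Emit:
carry_out --deltas '[[[0.048,0.018,-0.003],[0,0,0],0.02],[[0.048,0.018,-0.003],[0,0,0],0.02],[[0.048,0.018,-0.003],[0,0,0],0.02],[[0.048,0.018,0],[0,0,0],0.02],[[0.046,0.018,0],[0,0,0],0.02],[[0,0,0],[0,0,0],0.02],[[0,0,0],[0,0,0],0.02]]'

```text
clock: 41.55
position: [0.5668, -0.3168, 0.1242]
eef_rot: [3.117, 0.015, -1.438]
ft_force: [-0.2, -0.0, -1.8]
finger_gap: 0.0395
```

```bash
python3 -c "
from h import *
print(get_obs()['position']);goslot(.03,-.022,.05)"
```

```text
[ 0.56676259 -0.31680854  0.1242482 ]
[ 0.5716 -0.316 ]
shift [ 0.0009 -0.0067  0.0741] turn [0.025 0.015 0.004] q6 0.88 t 41.5
```

Emit:
carry_out --deltas '[[[0,-0.005,0],[0.025,0.015,0.004],0.02],[[0,0,0.03],[0,0,0],0.02],[[0,0,0.03],[0,0,0],0.02],[[0,0,0],[0,0,0],0.02],[[0,0,0],[0,0,0],0.02]]'

```text
clock: 42.18
position: [0.5753, -0.3098, 0.0636]
eef_rot: [-3.135, -0.002, -1.434]
ft_force: [0.2, 0.3, -0.8]
finger_gap: 0.0397
```

```bash
python3 -c "
from h import *
print(get_obs()['position']);goslot(.03,-.022,.003)"
```

```text
[ 0.57532094 -0.30976124  0.06363275]
[ 0.5716 -0.316 ]
shift [0.0055 0.0049 0.0606] turn [-0.006 -0.002  0.007] q6 0.89 t 42.2
```

Emit:
carry_out --deltas '[[[0.0055,0.004,0],[-0.006,-0.002,0.007],0.02],[[0,0,0.012],[0,0,0],0.02],[[0,0,0.012],[0,0,0],0.02],[[0,0,0],[0,0,0],0.02]]'

```text
clock: 42.68
position: [0.5734, -0.3167, 0.0413]
eef_rot: [-3.138, -0.003, -1.442]
ft_force: [-1.0, 0.9, -1.3]
finger_gap: 0.039
```

```bash
python3 -c "
from h import *
print(get_obs()['position']);goslot(.03,-.022,.003)"
```

```text
[ 0.57340196 -0.31674242  0.04125391]
[ 0.5716 -0.316 ]
shift [-0.0011  0.0018  0.0382] turn [-0.004 -0.003 -0.   ] q6 0.89 t 42.7
```

Emit:
carry_out --deltas '[[[-0.001,0.0015,0.01],[-0.004,-0.003,0],0.02],[[0,0,0.01],[0,0,0],0.02],[[0,0,0.01],[0,0,0],0.02],[[0,0,0],[0,0,0],0.02],[[0,0,0.005],[0,0,0],0.02],[[0,0,0],[0,0,0],0.02],[[0,0,0.003],[0,0,0],0.02],[[0,0,0],[0,0,0],0.02]]'

```text
clock: 43.68
position: [0.5725, -0.3165, 0.0034]
eef_rot: [-3.14, -0.001, -1.442]
ft_force: [0.3, 0.4, -1.7]
finger_gap: 0.0397
```

Emit:
carry_out --deltas '[[[0,0,0.0015],[0,0,0],0.02],[[0,0,0],[0,0,0],0.02]]'

```text
clock: 43.92
position: [0.5728, -0.3167, 0.0028]
eef_rot: [-3.139, -0.002, -1.442]
ft_force: [-0.3, 0.2, -0.8]
finger_gap: 0.0397
```

Emit:
carry_out --deltas '[[[0,0,0],[0,0,0],0.06],[[0,0,0],[0,0,0],0.06],[[0,0,0],[0,0,0],0.06],[[0,0,-0.03],[0,0,0],0.07],[[0,0,-0.05],[0,0,0],0.07],[[0,0,-0.06],[0,0,0],0.07],[[0,0,-0.02],[0,0,0],0.07],[[0,0,0],[0,0,0],0.07]]'

```text
clock: 44.92
position: [0.5717, -0.3159, 0.1645]
eef_rot: [3.141, 0.0, -1.442]
ft_force: [0.4, 0.3, -1.2]
finger_gap: 0.0699
```

Emit:
carry_out --deltas '[[[-0.048,0,-0.003],[0,0,0],0.07],[[-0.048,0,-0.003],[0,0,0],0.07],[[-0.048,0,0],[0,0,0],0.07],[[-0.048,0,0],[0,0,0],0.07],[[-0.048,0,0],[0,0,0],0.07],[[-0.04,0,0],[0,0,0],0.07],[[0,0,0],[0,0,0],0.07],[[0,0,0],[0,0,0],0.07]]'

```text
clock: 45.92
position: [0.5304, -0.0301, 0.1553]
eef_rot: [3.124, 0.008, -1.443]
ft_force: [-0.1, 0.1, 0.2]
finger_gap: 0.0699
```

```bash
cat >> h.py <<'E'
def squares(im,C,z=.085):
    """grey blobs with their brightest face's quad, cast at the top height"""
    H,S,V=hsv(im)
    for t in (150,165,180,195):
        for k in blobs((S<50)&(V>t),500):
            r=cv2.minAreaRect(k); c=cen(k)
            if c[1]>240: continue
            B=cv2.boxPoints(r); P=cast(C,B,z); d=P[1]-P[0]; e=P[2]-P[1]
            f=cv2.contourArea(k)/(r[1][0]*r[1][1])
            print(t,c.round(),"fill",round(f,2),"at",cast(C,c,z)[0].round(4),"sides",np.linalg.norm(d).round(4),np.linalg.norm(e).round(4),"dir mod90",(np.degrees(np.arctan2(d[1],d[0]))%90).round(1),(np.degrees(np.arctan2(e[1],e[0]))%90).round(1))
E
python3 - <<'E'
from h import *
im,C=snap('wrist','w13'); o=get_obs(); print(o['position'],o['eef_rot'])
squares(im,C)
E
```

```text
[ 0.53046931 -0.03021567  0.15529557] [ 3.12411746  0.00789611 -1.44396479]
150 [231. 187.] fill 0.93 at [ 0.5274 -0.0065] sides 0.0358 0.0369 dir mod90 9.6 9.1
150 [ 95. 172.] fill 0.9 at [0.526  0.1113] sides 0.0356 0.0372 dir mod90 41.3 38.1
150 [163.  46.] fill 0.88 at [0.6339 0.0568] sides 0.036 0.0381 dir mod90 57.3 65.8
165 [231. 188.] fill 0.93 at [ 0.5272 -0.0064] sides 0.0362 0.0359 dir mod90 7.4 7.0
165 [ 95. 172.] fill 0.89 at [0.5259 0.1115] sides 0.0351 0.0364 dir mod90 41.3 38.0
165 [162.  46.] fill 0.88 at [0.634  0.0571] sides 0.0374 0.0353 dir mod90 62.1 70.9
180 [233. 188.] fill 0.89 at [ 0.5268 -0.0086] sides 0.0319 0.0359 dir mod90 7.4 6.9
```

View pics/w13.png

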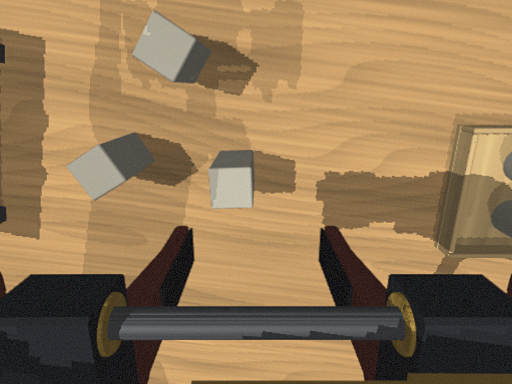

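The talls are clearly seen:
- **A:** top (231,187), yaw about 7.5°, already aligned with the crate.
- **B:** top (95,172), yaw about 39°.
- **C:** top (163,46), yaw about 60–65°.

Grasping A.

Emit:
carry_out --deltas '[[[-0.025,0.0025,0],[0.018,0.008,0],0.07],[[0,0,0],[0,0,0],0.07],[[0,0,0.04],[0,0,0],0.07],[[0,0,0.03],[0,0,0],0.07],[[0,0,0],[0,0,0],0.07],[[0,0,0],[0,0,0],0.07]]'

```text
clock: 46.72
position: [0.5264, -0.0135, 0.0835]
eef_rot: [3.142, -0.003, -1.453]
ft_force: [0.1, -0.3, -0.8]
finger_gap: 0.07
```

```bash
python3 -c "
from h import *
print(get_obs()['position']);go(.525,-.006,.02,np.radians(97.5))"
```

```text
[ 0.52641327 -0.0135352   0.08350922]
shift [-0.0078  0.0005  0.0635] turn [ 0.    -0.003 -0.013] q6 1.36 t 46.7
```

Emit:
carry_out --deltas '[[[-0.008,0.0005,0],[0,-0.003,-0.013],0.07],[[0,0,0.02],[0,0,0],0.07],[[0,0,0.02],[0,0,0],0.07],[[0,0,0.015],[0,0,0],0.07],[[0,0,0],[0,0,0],0.07]]'

```text
clock: 47.35
position: [0.5266, -0.0054, 0.0279]
eef_rot: [-3.137, -0.001, -1.439]
ft_force: [0.5, 0.4, 0.1]
finger_gap: 0.0699
```

```bash
python3 -c "
from h import *
print(get_obs()['position']);go(.525,-.006,.02,np.radians(97.5))"
```

```text
[ 0.52659258 -0.00540808  0.02788301]
shift [0.0004 0.0017 0.0079] turn [-0.004 -0.001  0.001] q6 1.36 t 47.4
```

Emit:
carry_out --deltas '[[[0,0.001,0.007],[-0.004,-0.001,0],0.07],[[0,0,0],[0,0,0],0.02],[[0,0,0],[0,0,0],0.02],[[0,0,0],[0,0,0],0.02],[[0,0,0],[0,0,0],0.02],[[0,0,0],[0,0,0],0.02],[[0,0,0],[0,0,0],0.02]]'

```text
clock: 48.22
position: [0.5268, -0.0057, 0.0223]
eef_rot: [-3.139, -0.001, -1.439]
ft_force: [-0.2, -0.5, -0.7]
finger_gap: 0.0383
```

Emit:
carry_out --deltas '[[[0,0,-0.03],[0,0,0],0.02],[[0,0,-0.05],[0,0,0],0.02],[[0,0,-0.05],[0,0,0],0.02],[[0,0,0],[0,0,0],0.02],[[0,0,0],[0,0,0],0.02]]'

```text
clock: 48.85
position: [0.5242, -0.0053, 0.1511]
eef_rot: [3.137, 0.002, -1.439]
ft_force: [-0.1, -0.0, -3.8]
finger_gap: 0.0379
```

```bash
python3 -c "
from h import *
print(get_obs()['position']);goslot(.0435,.023,.13)"
```

```text
[ 0.52416233 -0.00532394  0.15112149]
[ 0.5792 -0.2696]
shift [ 0.2692 -0.0198  0.0206] turn [0.005 0.002 0.003] q6 1.36 t 48.9
```

Emit:
carry_out --deltas '[[[0.045,-0.004,-0.004],[0,0,0],0.02],[[0.045,-0.004,-0.004],[0,0,0],0.02],[[0.045,-0.004,-0.002],[0,0,0],0.02],[[0.045,-0.004,0],[0,0,0],0.02],[[0.045,-0.004,0],[0,0,0],0.02],[[0.044,-0.004,0],[0,0,0],0.02],[[0,0,0],[0,0,0],0.02],[[0,0,0],[0,0,0],0.02]]'

```text
clock: 49.85
position: [0.5791, -0.2729, 0.1377]
eef_rot: [3.112, 0.018, -1.436]
ft_force: [-0.6, 0.8, -2.9]
finger_gap: 0.0376
```

```bash
python3 -c "
from h import *
print(get_obs()['position']);goslot(.0435,.023,.07)"
```

```text
[ 0.5791235  -0.27292143  0.13765274]
[ 0.5792 -0.2696]
shift [-0.0021 -0.0025  0.0677] turn [0.03  0.018 0.006] q6 0.94 t 49.9
```

Emit:
carry_out --deltas '[[[-0.002,0,0.0],[0.03,0.018,0.006],0.02],[[0,0,0],[0,0,0],0.02],[[0,0,0.025],[0,0,0],0.02],[[0,0,0.025],[0,0,0],0.02],[[0,0,0],[0,0,0],0.02],[[0,0,0],[0,0,0],0.02]]'

```text
clock: 50.6
position: [0.5785, -0.2652, 0.0859]
eef_rot: [3.139, 0.002, -1.435]
ft_force: [0.3, -0.1, -1.3]
finger_gap: 0.038
```

```bash
python3 -c "
from h import *
print(get_obs()['position']);goslot(.0435,.023,.0283)"
```

```text
[ 0.57849303 -0.26519107  0.08585691]
[ 0.5792 -0.2696]
shift [ 0.0046 -0.0002  0.0575] turn [0.002 0.002 0.007] q6 0.95 t 50.6
```

Emit:
carry_out --deltas '[[[0.0045,0,0],[0.002,0.002,0.007],0.02],[[0,0,0.012],[0,0,0],0.02],[[0,0,0.01],[0,0,0],0.02],[[0,0,0],[0,0,0],0.02],[[0,0,0],[0,0,0],0.02]]'

```text
clock: 51.22
position: [0.5801, -0.2704, 0.0647]
eef_rot: [-3.139, -0.002, -1.442]
ft_force: [0.6, 0.7, -1.6]
finger_gap: 0.0379
```

```bash
python3 -c "
from h import *
print(get_obs()['position']);goslot(.0435,.023,.0283)"
```

```text
[ 0.58005178 -0.27038367  0.06466583]
[ 0.5792 -0.2696]
shift [-0.001   0.0009  0.0364] turn [-0.002 -0.002 -0.001] q6 0.95 t 51.2
```

Emit:
carry_out --deltas '[[[-0.001,0.001,0.008],[-0.002,-0.002,0],0.02],[[0,0,0.009],[0,0,0],0.02],[[0,0,0.009],[0,0,0],0.02],[[0,0,0],[0,0,0],0.02],[[0,0,0.006],[0,0,0],0.02],[[0,0,0],[0,0,0],0.02],[[0,0,0.003],[0,0,0],0.02],[[0,0,0],[0,0,0],0.02]]'

```text
clock: 52.22
position: [0.5794, -0.2699, 0.0286]
eef_rot: [-3.14, -0.001, -1.443]
ft_force: [-0.3, 0.2, -2.9]
finger_gap: 0.0381
```

Emit:
carry_out --deltas '[[[0,0,0.002],[0,0,0],0.02],[[0,0,0],[0,0,0],0.02]]'

```text
clock: 52.48
position: [0.5799, -0.2701, 0.0284]
eef_rot: [-3.138, -0.002, -1.442]
ft_force: [-0.1, 0.1, -2.7]
finger_gap: 0.0376
```

Emit:
carry_out --deltas '[[[0,0,0],[0,0,0],0.058],[[0,0,0],[0,0,0],0.058],[[0,0,0],[0,0,0],0.058],[[0,0,-0.03],[0,0,0],0.07],[[0,0,-0.05],[0,0,0],0.07],[[0,0,-0.05],[0,0,0],0.07],[[0,0,0],[0,0,0],0.07],[[0,0,0],[0,0,0],0.07]]'

```text
clock: 53.48
position: [0.5789, -0.2696, 0.1597]
eef_rot: [-3.141, -0.0, -1.442]
ft_force: [-0.6, 0.2, -0.6]
finger_gap: 0.0701
```

Emit:
carry_out --deltas '[[[-0.048,0,-0.004],[0,0,0],0.07],[[-0.048,0,-0.004],[0,0,0],0.07],[[-0.048,0,-0.002],[0,0,0],0.07],[[-0.048,0,0],[0,0,0],0.07],[[-0.048,0,0],[0,0,0],0.07],[[-0.048,0,0],[0,0,0],0.07],[[-0.048,0,0],[0,0,0],0.07],[[-0.045,0,0],[0,0,0],0.07]]'

```text
clock: 54.48
position: [0.5235, 0.1171, 0.1531]
eef_rot: [3.119, 0.006, -1.449]
ft_force: [0.4, -0.6, -0.4]
finger_gap: 0.0701
```

Emit:
carry_out --deltas '[[[0,0,0],[0,0,0],0.07],[[0,0,0],[0,0,-0.18],0.07],[[0,0,0],[0,0,-0.18],0.07],[[0,0,0],[0,0,-0.18],0.07],[[0,0,0],[0,0,0],0.07],[[0,0,0],[0,0,0],0.07]]'

```text
clock: 55.22
position: [0.5202, 0.115, 0.1438]
eef_rot: [3.113, 0.022, -0.897]
ft_force: [0.3, -0.5, 0.5]
finger_gap: 0.0696
```

Run:
```python
from h import *
im,C=snap('wrist','w14'); o=get_obs(); print(o['position'],o['eef_rot'])
squares(im,C); go(.525,.1115,.06,np.radians(128.3))
```

```text
[0.52023357 0.11509983 0.14383438] [ 3.11277767  0.0222032  -0.89595756]
150 [265. 188.] fill 0.96 at [0.5258 0.1124] sides 0.0354 0.0371 dir mod90 38.9 40.4
150 [406. 128.] fill 0.89 at [0.6336 0.0581] sides 0.0374 0.0383 dir mod90 61.1 68.5
165 [265. 189.] fill 0.94 at [0.5257 0.1121] sides 0.0354 0.0362 dir mod90 38.9 40.4
165 [407. 128.] fill 0.89 at [0.6337 0.0579] sides 0.0375 0.0374 dir mod90 62.2 69.4
180 [277. 194.] fill 0.57 at [0.528  0.1017] sides 0.0362 0.0212 dir mod90 36.9 36.8
180 [409. 129.] fill 0.79 at [0.634  0.0559] sides 0.0375 0.0364 dir mod90 62.9 70.0
195 [277. 194.] fill 0.55 at [0.5281 0.1013] sides 0.0358 0.019 dir mod90 36.4 36.1
195 [409. 130.] fill 0.76 at [0.634  0.0556] sides 0.0366 0.036 dir mod90 62.3 69.4
shift [ 0.0076 -0.0039  0.0836] turn [0.029 0.022 0.007] q6 1.05 t 55.3
```

Emit:
carry_out --deltas '[[[0.0076,-0.002,0],[0.029,0.022,0.007],0.07],[[0,0,0],[0,0,0],0.07],[[0,0,0.035],[0,0,0],0.07],[[0,0,0.025],[0,0,0],0.07],[[0,0,0],[0,0,0],0.07],[[0,0,0],[0,0,0],0.07]]'

```text
clock: 56.02
position: [0.5282, 0.1097, 0.0846]
eef_rot: [-3.136, -0.004, -0.908]
ft_force: [-0.4, -0.4, 1.1]
finger_gap: 0.0699
```

```bash
python3 -c "
from h import *
print(get_obs()['position']);go(.525,.1115,.022,np.radians(129))"
```

```text
[0.52818289 0.10967042 0.08463928]
shift [-0.0037  0.0018  0.0626] turn [-0.006 -0.004 -0.018] q6 1.05 t 56.0
```

Emit:
carry_out --deltas '[[[-0.0037,0.002,0],[-0.006,-0.004,-0.018],0.07],[[0,0,0.02],[0,0,0],0.07],[[0,0,0.02],[0,0,0],0.07],[[0,0,0.015],[0,0,0],0.07],[[0,0,0],[0,0,0],0.07],[[0,0,0.005],[0,0,0],0.07],[[0,0,0],[0,0,0],0.02],[[0,0,0],[0,0,0],0.02]]'

```text
clock: 57.02
position: [0.5252, 0.1117, 0.0225]
eef_rot: [-3.139, -0.001, -0.889]
ft_force: [-1.1, -0.4, 0.4]
finger_gap: 0.0539
```

Emit:
carry_out --deltas '[[[0,0,0],[0,0,0],0.02],[[0,0,0],[0,0,0],0.02],[[0,0,0],[0,0,0],0.02],[[0,0,0],[0,0,0],0.02]]'

```text
clock: 57.52
position: [0.5256, 0.1117, 0.0232]
eef_rot: [-3.138, -0.002, -0.889]
ft_force: [-0.1, -0.4, -0.4]
finger_gap: 0.0379
```

Emit:
carry_out --deltas '[[[0,0,-0.03],[0,0,0],0.02],[[0,0,-0.05],[0,0,0],0.02],[[0,0,-0.05],[0,0,0],0.02],[[0,0,0],[0,0,0.18],0.02],[[0,0,0],[0,0,0.18],0.02],[[0,0,0],[0,0,0.18],0.02],[[0,0,0],[0,0,0],0.02],[[0,0,0],[0,0,0],0.02]]'

```text
clock: 58.52
position: [0.5229, 0.1115, 0.1533]
eef_rot: [3.137, 0.0, -1.44]
ft_force: [0.5, -0.9, -2.8]
finger_gap: 0.038
```

```bash
python3 -c "
from h import *
print(get_obs()['position']);goslot(-.0435,.023,.15)"
```

```text
[0.52288426 0.11154012 0.15333946]
[ 0.4929 -0.2808]
shift [0.3851 0.0808 0.0036] turn [0.004 0.    0.001] q6 1.59 t 58.5
```

Emit:
carry_out --deltas '[[[0.048,0.01,-0.003],[0,0,0],0.02],[[0.048,0.01,-0.003],[0,0,0],0.02],[[0.048,0.01,-0.003],[0,0,0],0.02],[[0.048,0.01,-0.002],[0,0,0],0.02],[[0.048,0.01,0],[0,0,0],0.02],[[0.048,0.01,0],[0,0,0],0.02],[[0.048,0.01,0],[0,0,0],0.02],[[0.045,0.01,0],[0,0,0],0.02]]'

```text
clock: 59.52
position: [0.4972, -0.285, 0.1625]
eef_rot: [3.136, 0.002, -1.408]
ft_force: [0.5, 0.8, -1.4]
finger_gap: 0.0381
```

Emit:
carry_out --deltas '[[[0,0,0],[0.03,0.015,0],0.02],[[0,0,0],[0,0,0],0.02],[[0,0,0],[0,0,0],0.02]]'

```text
clock: 59.9
position: [0.4961, -0.2866, 0.1609]
eef_rot: [-3.119, -0.012, -1.406]
ft_force: [-0.0, -0.9, -2.2]
finger_gap: 0.0378
```

```bash
python3 -c "
from h import *
print(get_obs()['position']);goslot(-.0435,.023,.07)"
```

```text
[ 0.49614736 -0.28658276  0.16088603]
[ 0.4929 -0.2808]
shift [-0.0073  0.0043  0.0907] turn [-0.023 -0.011  0.035] q6 0.82 t 59.9
```

Emit:
carry_out --deltas '[[[-0.0065,0.003,0],[-0.023,-0.011,0.035],0.02],[[0,0,0],[0,0,0],0.02],[[0,0,0.03],[0,0,0],0.02],[[0,0,0.03],[0,0,0],0.02],[[0,0,0.01],[0,0,0],0.02],[[0,0,0],[0,0,0],0.02],[[0,0,0],[0,0,0],0.02]]'

```text
clock: 60.78
position: [0.4956, -0.2769, 0.0933]
eef_rot: [-3.135, -0.004, -1.429]
ft_force: [0.2, -0.3, -1.9]
finger_gap: 0.0381
```

```bash
python3 -c "
from h import *
print(get_obs()['position']);goslot(-.0435,.023,.0292)"
```

```text
[ 0.49557629 -0.27690971  0.0932828 ]
[ 0.4929 -0.2808]
shift [0.0032 0.0036 0.0641] turn [-0.006 -0.004  0.013] q6 0.86 t 60.8
```

Emit:
carry_out --deltas '[[[0.0032,0.003,0],[-0.006,-0.004,0.013],0.02],[[0,0,0.012],[0,0,0],0.02],[[0,0,0.012],[0,0,0],0.02],[[0,0,0],[0,0,0],0.02],[[0,0,0],[0,0,0],0.02]]'

```text
clock: 61.4
position: [0.4936, -0.2815, 0.0695]
eef_rot: [-3.14, -0.002, -1.443]
ft_force: [-0.1, -0.6, -2.8]
finger_gap: 0.0379
```

```bash
python3 -c "
from h import *
print(get_obs()['position']);goslot(-.0435,.023,.0292)"
```

```text
[ 0.49362919 -0.2815335   0.06949593]
[ 0.4929 -0.2808]
shift [-0.0009  0.0007  0.0403] turn [-0.002 -0.002 -0.001] q6 0.87 t 61.4
```

Emit:
carry_out --deltas '[[[-0.001,0.001,0.009],[-0.002,-0.002,0],0.02],[[0,0,0.01],[0,0,0],0.02],[[0,0,0.01],[0,0,0],0.02],[[0,0,0],[0,0,0],0.02],[[0,0,0.007],[0,0,0],0.02],[[0,0,0],[0,0,0],0.02],[[0,0,0.003],[0,0,0],0.02],[[0,0,0],[0,0,0],0.02]]'

```text
clock: 62.4
position: [0.4932, -0.2812, 0.0296]
eef_rot: [-3.14, -0.002, -1.443]
ft_force: [0.5, 0.1, -2.2]
finger_gap: 0.038
```

Emit:
carry_out --deltas '[[[0,0,0.002],[0,0,0],0.02],[[0,0,0],[0,0,0],0.02]]'

```text
clock: 62.65
position: [0.4938, -0.2814, 0.0293]
eef_rot: [-3.138, -0.003, -1.443]
ft_force: [0.2, -0.1, -2.7]
finger_gap: 0.0378
```

Emit:
carry_out --deltas '[[[0,0,0],[0,0,0],0.058],[[0,0,0],[0,0,0],0.058],[[0,0,0],[0,0,0],0.058],[[0,0,-0.03],[0,0,0],0.07],[[0,0,-0.05],[0,0,0],0.07],[[0,0,-0.05],[0,0,0],0.07],[[0,0,0],[0,0,0],0.07],[[0,0,0],[0,0,0],0.07]]'

```text
clock: 63.65
position: [0.4928, -0.2808, 0.161]
eef_rot: [-3.14, -0.001, -1.443]
ft_force: [-0.2, -0.3, -0.3]
finger_gap: 0.0696
```

Emit:
carry_out --deltas '[[[-0.045,-0.024,-0.004],[0,0,0],0.07],[[-0.045,-0.024,-0.004],[0,0,0],0.07],[[-0.045,-0.024,-0.002],[0,0,0],0.07],[[-0.045,-0.025,0],[0,0,0],0.07],[[-0.045,-0.025,0],[0,0,0],0.07],[[-0.045,-0.025,0],[0,0,0],0.07],[[-0.045,-0.025,0],[0,0,0],0.07],[[0,0,0],[0,0,0],0.07]]'

```text
clock: 64.65
position: [0.6219, 0.0635, 0.1527]
eef_rot: [3.12, 0.005, -1.447]
ft_force: [-1.0, 0.3, -0.6]
finger_gap: 0.07
```

Emit:
carry_out --deltas '[[[0,0,0],[0,0,0.18],0.07],[[0,0,0],[0,0,0.18],0.07],[[0,0,0],[0,0,0.18],0.07],[[0,0,0],[0,0,0],0.07],[[0,0,0],[0,0,0],0.07]]'

```text
clock: 65.28
position: [0.6183, 0.0593, 0.145]
eef_rot: [3.111, -0.015, -2.0]
ft_force: [0.1, 0.5, -0.3]
finger_gap: 0.0699
```

Run:
```python
from h import *
im,C=snap('wrist','w15'); o=get_obs(); print(o['position'],o['eef_rot'])
squares(im,C); go(.633,.057,.06,np.radians(65))
```

```text
[0.6183274  0.05933244 0.14489831] [ 3.11106446 -0.01471214 -2.00039233]
150 [250. 172.] fill 0.94 at [0.6344 0.0574] sides 0.0349 0.0361 dir mod90 65.2 66.3
165 [249. 172.] fill 0.95 at [0.6343 0.0577] sides 0.0341 0.0353 dir mod90 65.2 66.3
180 [252. 179.] fill 0.72 at [0.6279 0.0583] sides 0.0338 0.0244 dir mod90 65.2 66.3
195 [252. 180.] fill 0.73 at [0.6276 0.0584] sides 0.0322 0.0218 dir mod90 65.2 66.2
shift [-0.0052 -0.0169  0.0844] turn [ 0.03  -0.015  0.007] q6 2.04 t 65.3
```

View pics/w15.png

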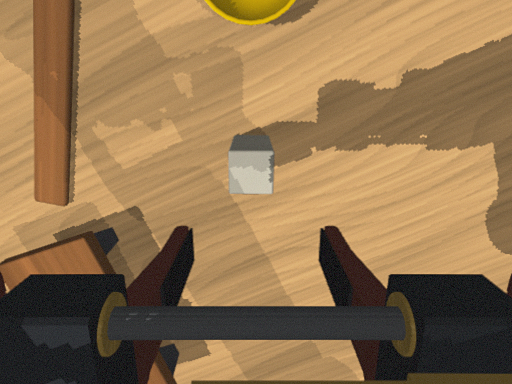

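Tall C's top is at (250,172), square with the tool (yaw 65.7°). Descending to grasp.

Emit:
carry_out --deltas '[[[-0.0052,-0.015,0],[0.03,-0.015,-0.005],0.07],[[0,0,0],[0,0,0],0.07],[[0,0,0.035],[0,0,0],0.07],[[0,0,0.025],[0,0,0],0.07],[[0,0,0],[0,0,0],0.07],[[0,0,0],[0,0,0],0.07]]'

```text
clock: 66.08
position: [0.6368, 0.0574, 0.0853]
eef_rot: [-3.136, 0.003, -1.991]
ft_force: [0.4, 0.1, -0.2]
finger_gap: 0.0703
```

```bash
python3 -c "
from h import *
print(get_obs()['position']);go(.633,.057,.022,np.radians(65.7))"
```

```text
[0.6367551  0.05737735 0.08525376]
shift [0.0021 0.0036 0.0632] turn [-0.005  0.003  0.004] q6 2.03 t 66.1
```

Emit:
carry_out --deltas '[[[0.002,0.004,0],[-0.005,0.003,0.004],0.07],[[0,0,0.02],[0,0,0],0.07],[[0,0,0.02],[0,0,0],0.07],[[0,0,0.015],[0,0,0],0.07],[[0,0,0],[0,0,0],0.07],[[0,0,0.005],[0,0,0],0.07],[[0,0,0],[0,0,0],0.02],[[0,0,0],[0,0,0],0.02]]'

```text
clock: 67.08
position: [0.6331, 0.0572, 0.0234]
eef_rot: [-3.139, 0.001, -1.995]
ft_force: [0.5, -0.4, 0.1]
finger_gap: 0.0537
```

Emit:
carry_out --deltas '[[[0,0,0],[0,0,0],0.02],[[0,0,0],[0,0,0],0.02],[[0,0,0],[0,0,0],0.02],[[0,0,0],[0,0,0],0.02]]'

```text
clock: 67.58
position: [0.6335, 0.0572, 0.0241]
eef_rot: [-3.138, 0.002, -1.995]
ft_force: [-0.5, -1.0, -0.1]
finger_gap: 0.0379
```

Emit:
carry_out --deltas '[[[0,0,-0.03],[0,0,0],0.02],[[0,0,-0.05],[0,0,0],0.02],[[0,0,-0.06],[0,0,0],0.02],[[0,0,0],[0,0,-0.18],0.02],[[0,0,0],[0,0,-0.18],0.02],[[0,0,0],[0,0,-0.18],0.02],[[0,0,0],[0,0,0],0.02],[[0,0,0],[0,0,0],0.02]]'

```text
clock: 68.58
position: [0.6309, 0.0573, 0.1636]
eef_rot: [3.137, 0.001, -1.443]
ft_force: [-0.1, -0.0, -3.2]
finger_gap: 0.0383
```

```bash
python3 -c "
from h import *
print(get_obs()['position']);goslot(0,.023,.16)"
```

```text
[0.63093677 0.05734939 0.163607  ]
[ 0.536  -0.2752]
shift [0.3178 0.1364 0.004 ] turn [ 0.004  0.001 -0.002] q6 1.48 t 68.6
```

Emit:
carry_out --deltas '[[[0.045,0.0195,-0.005],[0,0,0],0.02],[[0.045,0.0195,-0.005],[0,0,0],0.02],[[0.045,0.0195,-0.003],[0,0,0],0.02],[[0.045,0.0195,-0.002],[0,0,0],0.02],[[0.045,0.0195,0],[0,0,0],0.02],[[0.045,0.0195,0],[0,0,0],0.02],[[0.045,0.0195,0],[0,0,0],0.02],[[0,0,0],[0,0,0],0.02]]'

```text
clock: 69.58
position: [0.5291, -0.2806, 0.1761]
eef_rot: [3.133, 0.001, -1.465]
ft_force: [-0.1, 1.0, -2.6]
finger_gap: 0.0375
```

Emit:
carry_out --deltas '[[[0,0,0],[0,0,0],0.02],[[0,0,0],[0,0,0],0.02]]'

```text
clock: 69.82
position: [0.5295, -0.2794, 0.1758]
eef_rot: [3.133, 0.003, -1.467]
ft_force: [0.4, 0.3, -2.5]
finger_gap: 0.0377
```

Run:
```python
from h import *
print(get_obs()['position']);goslot(0,.023,.13)
im,C=snap('wrist','w16'); squares(im,C,.091)
c,s=np.cos(YAW),np.sin(YAW)
print("expected talls",slot(.0435,.023),slot(-.0435,.023))
```

```text
[ 0.52946984 -0.27940241  0.17583457]
[ 0.536  -0.2752]
shift [-0.0034 -0.0073  0.0458] turn [ 0.008  0.003 -0.025] q6 0.93 t 69.8
150 [302. 137.] fill 0.73 at [ 0.5757 -0.3141] sides 0.0339 0.0268 dir mod90 85.8 84.6
150 [252. 128.] fill 0.95 at [ 0.5792 -0.2691] sides 0.036 0.0362 dir mod90 5.9 6.8
165 [302. 137.] fill 0.72 at [ 0.5756 -0.3142] sides 0.0337 0.0267 dir mod90 85.4 84.2
165 [252. 128.] fill 0.94 at [ 0.5793 -0.2694] sides 0.0351 0.0362 dir mod90 5.9 6.8
180 [302. 138.] fill 0.71 at [ 0.5755 -0.3142] sides 0.0337 0.026 dir mod90 83.9 82.8
195 [301. 137.] fill 0.7 at [ 0.5763 -0.3136] sides 0.0322 0.0232 dir mod90 2.2 0.5
expected talls [ 0.5791754  -0.26958895] [ 0.49290001 -0.28079417]
```

Emit:
carry_out --deltas '[[[-0.0034,-0.006,0],[0.008,0.003,-0.025],0.02],[[0,0,0],[0,0,0],0.02],[[0,0,0.025],[0,0,0],0.02],[[0,0,0.01],[0,0,0],0.02],[[0,0,0],[0,0,0],0.02],[[0,0,0],[0,0,0],0.02]]'

```text
clock: 70.62
position: [0.5375, -0.2722, 0.142]
eef_rot: [-3.139, -0.002, -1.435]
ft_force: [-0.4, 0.3, -2.3]
finger_gap: 0.0381
```

```bash
python3 -c "
from h import *
print(get_obs()['position']);goslot(0,.023,.125)"
```

```text
[ 0.53747786 -0.27218158  0.14195972]
[ 0.536  -0.2752]
shift [0.0028 0.0019 0.017 ] turn [-0.003 -0.002  0.006] q6 0.91 t 70.6
```

Emit:
carry_out --deltas '[[[0.0028,0.0018,0],[-0.003,-0.002,0.006],0.02],[[0,0,0],[0,0,0],0.02],[[0,0,0.01],[0,0,0],0.02],[[0,0,0.008],[0,0,0],0.02],[[0,0,0],[0,0,0],0.02],[[0,0,0],[0,0,0],0.02]]'

```text
clock: 71.38
position: [0.5363, -0.2759, 0.124]
eef_rot: [-3.141, -0.001, -1.442]
ft_force: [-0.6, -0.0, -2.8]
finger_gap: 0.0378
```

```bash
python3 -c "
from h import *
print(get_obs()['position']);goslot(0,.023,.0301)"
```

```text
[ 0.53629148 -0.27591061  0.12396543]
[ 0.536  -0.2752]
shift [-0.0008  0.0002  0.0939] turn [-0.001 -0.001 -0.001] q6 0.91 t 71.4
```

Emit:
carry_out --deltas '[[[-0.0008,0,0.009],[0,0,0],0.02],[[0,0,0.009],[0,0,0],0.02],[[0,0,0.009],[0,0,0],0.02],[[0,0,0.009],[0,0,0],0.02],[[0,0,0.009],[0,0,0],0.02],[[0,0,0.009],[0,0,0],0.02],[[0,0,0],[0,0,0],0.02],[[0,0,0],[0,0,0],0.02]]'

```text
clock: 72.38
position: [0.536, -0.2749, 0.0655]
eef_rot: [-3.141, -0.0, -1.442]
ft_force: [0.2, -0.4, -1.9]
finger_gap: 0.0378
```

```bash
python3 -c "
from h import *
print(get_obs()['position']);goslot(0,.023,.0301)"
```

```text
[ 0.53599964 -0.27487819  0.06550686]
[ 0.536  -0.2752]
shift [0.0003 0.     0.0354] turn [-0. -0. -0.] q6 0.91 t 72.4
```

Position is on target, so I'll finish the descent, release, rise clear and check in the same step.

Emit:
carry_out --deltas '[[[0,0,0.009],[0,0,0],0.02],[[0,0,0.009],[0,0,0],0.02],[[0,0,0.008],[0,0,0],0.02],[[0,0,0],[0,0,0],0.02],[[0,0,0.006],[0,0,0],0.02],[[0,0,0],[0,0,0],0.02],[[0,0,0.002],[0,0,0],0.02],[[0,0,0],[0,0,0],0.02]]'

```text
clock: 73.38
position: [0.5367, -0.2753, 0.0304]
eef_rot: [-3.14, -0.002, -1.442]
ft_force: [0.3, -0.5, -2.8]
finger_gap: 0.0379
```

Emit:
carry_out --deltas '[[[0,0,0.002],[0,0,0],0.02],[[0,0,0],[0,0,0],0.02]]'

```text
clock: 73.62
position: [0.5374, -0.2755, 0.0304]
eef_rot: [-3.138, -0.003, -1.442]
ft_force: [-0.4, -0.4, -3.3]
finger_gap: 0.0377
```

Emit:
carry_out --deltas '[[[0,0,0],[0,0,0],0.058],[[0,0,0],[0,0,0],0.058],[[0,0,0],[0,0,0],0.058],[[0,0,-0.03],[0,0,0],0.058],[[0,0,-0.05],[0,0,0],0.058],[[0,0,-0.05],[0,0,0],0.058],[[0,0.03,0],[0,0,0],0.058],[[0,0,0],[0,0,0],0.058]]'

```text
clock: 74.62
position: [0.5066, -0.2792, 0.1638]
eef_rot: [-3.138, -0.003, -1.442]
ft_force: [0.2, -0.6, 0.3]
finger_gap: 0.0579
```

Run:
```python
from h import *
w=capture('wrist'); s=capture('side'); g=capture('scene'); print(get_obs()['position'])
a=cv2.resize(w,(512,384)); 
b=cv2.resize(g[60:330,180:440],(270,280)); d=cv2.resize(s[120:370,130:380],(270,280))
c=np.zeros((384+0,270,3),np.uint8)
right=cv2.resize(np.vstack([b,d]),(270,560))
left=np.zeros((560,512,3),np.uint8); left[:384]=a
cv2.imwrite('pics/final.png',np.hstack([left,right]))
```

```text
[ 0.50765697 -0.27859963  0.16286411]
```

View pics/final.png

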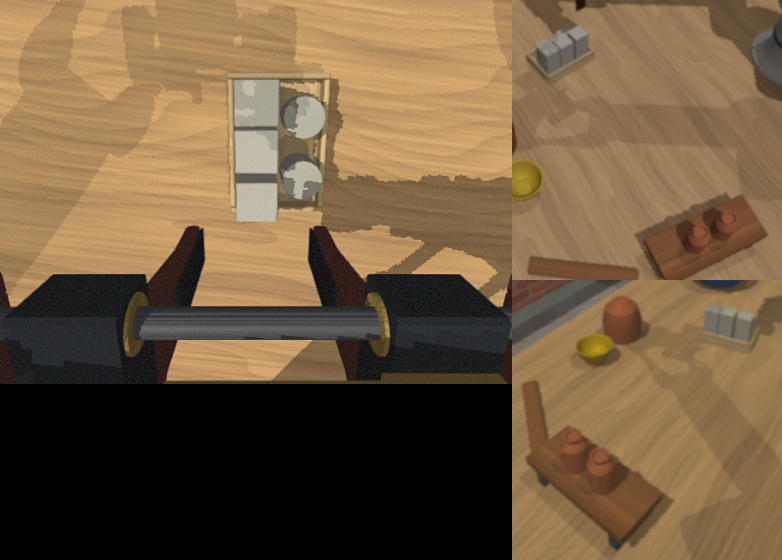

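The last picture shows all three talls and both shorts upright inside the crate. Both jars stand side by side on the shelf's middle line, the bench is clear and the bystanders are in place. The gripper is clear of everything, so I'm handing in.

```bash
python3 -c "
from station import *
print(hand_in())"
```

```text
the job is handed in; nothing more can be done
None
```

The bench is cleared and the job is handed in at about 75 s. No verdict was reported. All five props present (three tall, two short) stand in the crate, and both jars stand on the low shelf.

**Last checks:**
- The final wrist, scene and side pictures show every prop upright inside the crate walls. The jars are upright near the shelf's middle line, and the bowl, dome and paddle look undisturbed.
- Each prop and the first jar stopped moving within 1 mm of the height expected for its seat. I released the second jar about 1 mm above that height without seeing it stop, and it stood afterwards.
- The jars measured about 59 mm centre to centre, which leaves a gap of about 15 mm.

**Failed or disagreed:**
- **First grasp missed:** the real fingertips ended about 37 mm short of the reported tool point. I found this by touching the bench with the fingers shut, and allowed for it on every later move.
- **Force readings:** they showed an object's weight but no contact, so I judged seating from the arm stopping, not from force.
- **Camera scale:** wrist-camera sizes came out 2–6% small. I left this uncorrected, because it shifts picking and placing the same way.

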